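# Make the slide stainer ready and start its run

## Task

To get the slide stainer ready, first tighten the black clamp knob on top of its lift column clockwise until it slips and clicks, and stop there: one or two clicks are plenty, never more than four. Then hang every rack that holds slides by its handle on a free twin hook of the hanger arm, leaving the empty rack where it is and the other things on the bench undisturbed. Last, turn the outer ring of the timer clockwise until its white line points at the long mark on the panel, without turning the inner knob.

Things in the scene. Friction and masses are not known exactly. Their poses are not given: they have to be found in the camera images.
- stainer: the stainer, white base 200 x 600 mm, 35 mm high, fixed. Origin: middle of its underside; x points to its back, y to its left as seen from the front (along the hanger arm), z up. On the deck, under the hooks, stand three glass dishes (rims 88 mm above the bench). The lift column and the timer console are at its right (-y) end
- hanger0 (a point): twin hook nearest the lift column: two steel J-prongs 8 mm thick, 33 mm either side of this point along the stainer's y, coming forward from the hanger arm, each with a trough here and an upturned tip 27 mm in front of this point, 26 mm higher than it. This point: where the centre of a hung rack's bar lies, 213 mm above the bench; bar parallel to the arm, sleeve between the prongs
- hanger1 (a point): the middle twin hook, same as hanger0, 130 mm further along the stainer's y. A rack goes in from the front with its bar above the tips and the prongs passing through its window, then down
- hanger2 (a point): the twin hook at the free end of the arm, same as hanger0, 260 mm from it. The arm (a bar 20 mm high) has its front face 46 mm behind these three points and its top 24 mm above them
- clamp_grip (a point): centre of the black clamp knob (50 mm across, 30 mm high, upright axis, 24 mm clear of the clamp block beneath): 274 mm above the bench. It turns with the knob
- clamp_screw (a joint): rad; turn of the clamp screw under the knob, grows clockwise seen from above, tight at 4.4; starts between 0 and 1.4. Below that it turns with the knob with almost no resistance (0.03 N m)
- clamp_knob (a joint): rad; how far the knob has slipped on the tight screw, clockwise positive. 0 at the start. The slip clutch clicks every 0.52 rad, peak torque about 0.4 N m, dropping off after each click; 4 clicks are 2.1 rad
- ring_grip (a point): centre of the timer's outer ring: black, knurled, 56 mm across, 26 mm high, upright axis; its underside is 6 mm above the console panel (99 mm above the bench here). The inner knob stands 29 mm above its top
- ring_pointer (a point): outer end of the white line on the ring's top, 28 mm from the axis
- dwell_ring (a joint): rad; turn of the outer ring, clockwise seen from above positive. 0: the white line points to the stainer's front (-x); 3.14: it points at the long mark. Friction 0.06 N m, stays where it is left
- dwell_mark (a point): middle of the long mark on the console panel, 41 mm from the ring's axis on the side of the stainer's back (+x)
- rate_knob (a joint): rad; turn of the inner aluminium knob (28 mm across) above the ring, on the same axis; to be left as it is
- rate_mark (a point): end of the black line on the inner knob's top, 12 mm from the axis
- rack_a_handle (a point): rack full of glass slides: steel tray 78 x 96 mm (x, y), 40 mm high, with a rigid upright bail: an 8 mm round bar along y, 100 mm above the tray's underside, 97 mm long, 53 mm of open window under it; a black grip sleeve 14 x 38 x 14 mm (x, y, z) round its middle. 0.2 to 0.4 kg. This point: centre of the sleeve. z up; same either way round. Absent in some runs
- rack_b_handle (a point): rack full of glass slides: steel tray 78 x 96 mm (x, y), 40 mm high, with a rigid upright bail: an 8 mm round bar along y, 100 mm above the tray's underside, 97 mm long, 53 mm of open window under it; a black grip sleeve 14 x 38 x 14 mm (x, y, z) round its middle. 0.2 to 0.4 kg. This point: centre of the sleeve. z up; same either way round. Absent in some runs
- rack_c_handle (a point): rack full of glass slides: steel tray 78 x 96 mm (x, y), 40 mm high, with a rigid upright bail: an 8 mm round bar along y, 100 mm above the tray's underside, 97 mm long, 53 mm of open window under it; a black grip sleeve 14 x 38 x 14 mm (x, y, z) round its middle. 0.2 to 0.4 kg. This point: centre of the sleeve. z up; same either way round. Absent in some runs
- empty_rack_handle (a point): sleeve centre of a rack of the same shape (100 mm above its underside) without slides; it stays on the bench
- slide_box: bystander: small white and blue box 64 x 46 mm, 40 mm high; origin under its middle
- reagent: bystander: amber bottle, 64 mm across, 130 mm high; origin under its middle
- beaker: bystander: glass beaker, 68 mm across, 85 mm high; origin under its middle
- tip_box: bystander: blue pipette tip box 118 x 80 mm, 56 mm high; origin under its middle
- jar: bystander: glass jar, 52 mm across, 62 mm high; origin under its middle
- pen: bystander: black marker pen, 120 mm long; origin under its middle
- wash: bystander: white bottle with red cap, 66 mm across, 90 mm high; origin under its middle

How it is judged:
On the way, in this order (a step that is already met when the one before it is completed fails the run):
1. the clamp is tight and its knob has slipped by at least one click (value of joint clamp_screw above 4.3 rad and value of joint clamp_knob above 0.42 rad), for 0.2 s.
2. every rack with slides hangs on a twin hook, let go ((distance between rack_a_handle and hanger0 below 0.014 m or distance between rack_a_handle and hanger1 below 0.014 m or distance between rack_a_handle and hanger2 below 0.014 m) and angle between each of rack_a_handle, rack_b_handle, rack_c_handle's own z axis and vertical below 0.2 rad and angle between the y axis of each of rack_a_handle, rack_b_handle, rack_c_handle and the y axis of stainer, either way round below 0.2 rad and contact force between each of rack_a, rack_b, rack_c and stainer above 0.5 N and contact force between each of rack_a, rack_b, rack_c and the fingers below 0.1 N and (distance between rack_b_handle and hanger0 below 0.014 m or distance between rack_b_handle and hanger1 below 0.014 m or distance between rack_b_handle and hanger2 below 0.014 m) and (distance between rack_c_handle and hanger0 below 0.014 m or distance between rack_c_handle and hanger1 below 0.014 m or distance between rack_c_handle and hanger2 below 0.014 m)), for 0.3 s.
3. the outer ring's white line points at the long mark (value of joint dwell_ring between 2.99 and 3.29 rad), for 0.2 s.
At the end, for the whole second after the job is handed in: Screw tight (within 0.1 rad), knob slipped 1 to 4 clicks; each rack with slides hangs free and still in the trough of both prongs (14 mm), upright and parallel to the arm (0.2 rad); ring within 0.15 rad of the long mark; inner knob unturned (0.25 rad); empty rack upright on the bench (all of step 1 and all of step 2 and all of step 3 and value of joint clamp_knob below 2.35 rad and linear speed of each of rack_a, rack_b, rack_c below 0.05 m/s and distance of rate_mark from where it was at the start of the episode below 0.003 m and height (world z) of empty_rack_handle below 0.118 m and angle between empty_rack_handle's own z axis and vertical below 0.2 rad); the robot touches nothing.
It fails at once if the clamp knob is turned on past four clicks (value of joint clamp_knob above 2.35 rad).
It fails at once if the inner timer knob is turned (distance of rate_mark from where it was at the start of the episode above 0.0035 m).
It fails at once if the empty rack is lifted or pushed far aside (distance of empty_rack_handle from where it was at the start of the episode above 0.09 m or height (world z) of empty_rack_handle above 0.15 m).
It fails at once if a bystander is knocked over or pushed more than 6 cm (distance of any of slide_box, reagent, beaker, tip_box, jar, pen, wash from where it was at the start of the episode above 0.06 m or angle between any of slide_box, reagent, beaker, tip_box, jar, wash's own z axis and vertical above 0.6 rad).
Of rack_a, rack_b, rack_c only 2 to 3 are there at a start; the rules pass over those that are not, and their reading is None.
At some moment in a run one of rack_a, rack_b, rack_c may be knocked a few centimetres aside while the robot is not near it.
Once in a run the grip may slacken for a moment while it holds something.
It also fails if it takes over 210 s, if anything falls off the work surface, if the arm or the gripper's body presses on something with over 40 N, if the wrist force passes 120 N, or if a joint passes its speed limit or range.

## Robot

A 6-joint arm with a two-finger parallel gripper is mounted at the origin on the work surface. World frame = base frame: x ahead of the robot, y to its left, z up, the work surface at z = 0. Lengths are in m, angles in rad, forces in N, time in s.
With the tool pointing down it reaches from about 0.375 to 0.9 m from the base axis. Payload 3.1 kg.
Tool frame: the origin (TCP) lies at the very end of the fingers, on their centre line; the grasp point (between the pads) lies 19 mm behind it; z points along the fingers, y is the line along which they close (so a half turn about z gives the same grasp; the last joint's range is limited). The gripper opens to 87 mm and grips with 3 to 60 N. Pads are 19 mm wide; open, the fingers measure 117 mm over their backs; the gripper's body (75 mm by 190 mm) begins 51 mm behind the grasp point.
Start: joints at [-1.345, 0.527, 1.433, -0, 1.181, -0.178], TCP at [0.246, -0.575, 0.223] pointing down, gripper open.
Joint ranges: [-3.08, 3.08], [-0.75, 2.2], [0.22, 2.44], [-1.43, 4.57], [0, 2.65], [-2.85, 2.85]. Speed limits (rad/s): [2.79, 2.79, 3.14, 3.14, 3.14, 3.14].

## Interface

Orientations are given as a unit quaternion [x, y, z, w].
In Python, from rig import status, viewer, robot gives the robot as it stands.
- The arm moves only by the tool arm_command, never from a script. Its arguments are lists of equal length, an entry for each row: "delta_rot": the turn, a rotation vector about the tool's x, y, z in degrees, a list of three; "delta_pos": the shift along the tool's x, y, z in m, a list of three; "gripper": the closure, from -1 (fully open) to 1 (shut). In form: {"delta_rot": [[rx, ry, rz], ...], "delta_pos": [[dx, dy, dz], ...], "gripper": [gripper, ...]}. A call has 1 to 12 rows; each row is the pose to reach, as a shift and turn from the pose commanded when the call began, along the tool's axes at that moment; what a row does not reach only later rows make up. A row lasts 1/12 s, in which the tool goes at most 41.7 mm and 7.16 degrees, less where a joint would pass 70% of its speed; a pose out of reach is approached as far as the arm can. A call with a gripper value outside its range is refused whole. The fingers move at their own pace and stop on an object; "grip_force" is the grip in N (left out, the last holds). Time passes only in rows, so rows that repeat a pose let the fingers close. It gives the time, the measured TCP pose, the force, the opening and the grip force at its end, in the units of the state.
- status.get_obs(): the state, without advancing time (a new reading comes with each control period).
- viewer.camera(name): name is "scene" or "top" or "wrist"; returns a dict with "pixels" (384x512x3 uint8, blue, green, red), "fx", "fy", "cx", "cy" (pixels), "pose" (4x4, takes a point from camera to world coordinates); the wrist camera has in their place "mount" (4x4, takes a point from camera to tool coordinates, whose origin is the TCP and whose axes are the flange's). Camera axes: x right, y down, z forward; pixel columns grow to the right and rows downward; lengths in m; the calibration is good to about 2 mm. A picture is of the moment at which its call begins: read the wrist's pose just before it. There is no depth.
- robot.hand_in(): hands the job in; it is judged then, once.
The state is a dict: "time": time; "q": joint angles; "joint_velocities": joint speeds; "joint_torque": joint torques, N m; "position": TCP position; "tool_rot": TCP orientation; "ft_force": force on the tool from outside, world axes, zero at the start; "moment": the same for the moment, N m; "grip_width": finger opening in m; "grip_force": force on a finger pad.
Only numpy, scipy, OpenCV 4.12 (cv2) and the standard library are available. Lean on these libraries where they do the work, as an engineer would, in place of code of your own. Each camera call takes 0.05 s, during which the arm holds its last target. There are 200 camera calls.

## Working session

There is one attempt and no reset: what is moved stays moved. The work goes in short steps, Python scripts to look and compute and a tool call to move; the robot and the scene stay as the last step left them, time stands still between calls to the robot, and variables do not carry over. Pictures are saved under pics/ and viewed, at most 14 in all, crops included, and the job is handed in when it is done.

Besides the shell and the picture viewer there is one more tool, called after "Emit:" as name(argument=value, ...), one argument or row to a line, values as JSON. arm_command: Moves the arm, as the interface text tells. Its arguments: {"type":"object","properties":{"delta_rot":{"type":"array","items":{"type":"array","items":{"type":"number"}}},"delta_pos":{"type":"array","items":{"type":"array","items":{"type":"number"}}},"gripper":{"type":"array","items":{"type":"number"}},"grip_force":{"type":"number"}},"required":["delta_rot","delta_pos","gripper"]}

```bash
ls; mkdir -p pics; python3 - <<'E'
from rig import status, viewer, robot
import cv2,numpy as np
o=status.get_obs()
for k in("time","q","position","tool_rot","ft_force","grip_width"):print(k,np.round(o[k],4))
for n in("scene","top"):
    c=viewer.camera(n);cv2.imwrite(f"pics/{n}0.png",cv2.resize(c["pixels"],(800,600),interpolation=cv2.INTER_CUBIC));np.save(f"pics/{n}0.npy",c["pixels"])
    print(n,c["fx"],c["cx"],c["cy"],np.round(c["pose"],3).tolist())
E
```

```text
pics
time 0.0
q [-1.3455  0.5285  1.4339 -0.      1.1814 -0.1785]
position [ 0.2454 -0.574   0.2216]
tool_rot [ 0.9797  0.2006 -0.     -0.0011]
ft_force [ 0.3582  0.002  -0.1544]
grip_width 0.087
scene 443.69715530740825 266.76933395330076 188.06488985871226 [[-0.305, 0.795, -0.525, 1.202], [0.952, 0.258, -0.162, 0.099], [0.006, -0.549, -0.835, 1.287], [0.0, 0.0, 0.0, 1.0]]
top 429.50944010688437 254.72758844547272 187.84572767101957 [[-0.013, -0.986, 0.166, 0.3], [-1.0, 0.012, -0.004, -0.078], [0.002, -0.166, -0.986, 1.615], [0.0, 0.0, 0.0, 1.0]]
```

View pics/scene0.png

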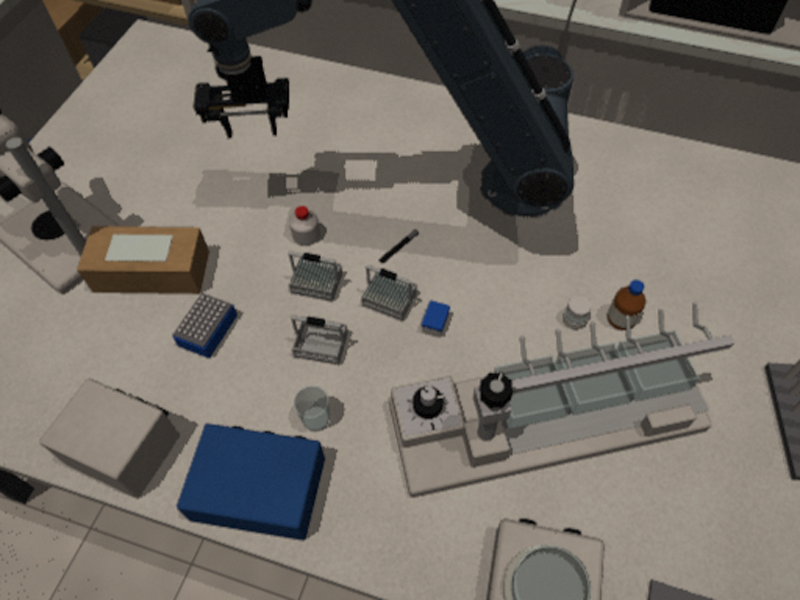

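View pics/top0.png

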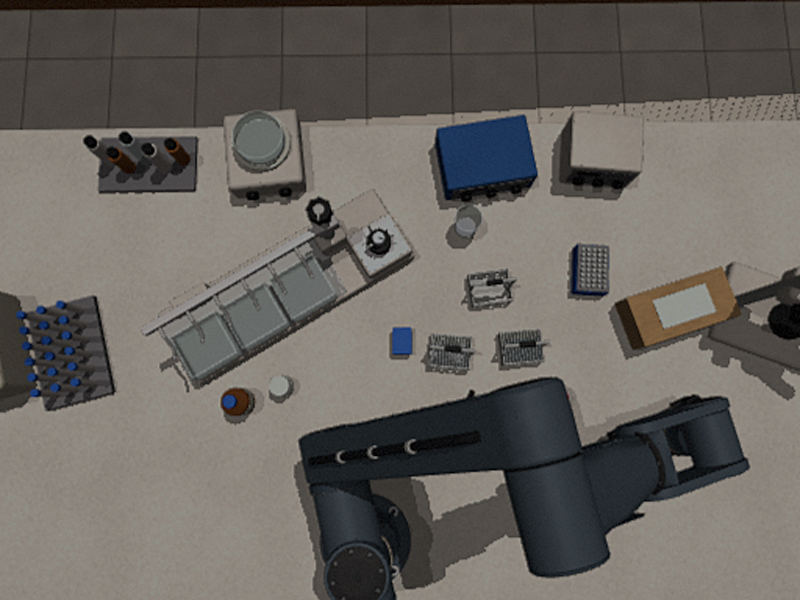

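The scene view shows two full racks at (315,275) and (388,290), the empty rack at (320,340), the timer at (430,402) and the clamp knob at (497,390). The top view shows the same items at (522,348), (450,352), (490,288), (378,240) and (319,210). I'll enlarge these regions next.

```bash
python3 - <<'E'
import cv2,numpy as np
def crop(n,x0,y0,w,h,s):
    p=np.load(f"pics/{n}0.npy")[y0:y0+h,x0:x0+w]
    p=cv2.resize(p,None,fx=s,fy=s,interpolation=cv2.INTER_CUBIC); p=cv2.convertScaleAbs(p,alpha=1.5)
    for x in range(0,w,20): cv2.putText(p,str(x0+x),(x*s,8),0,.3,(0,0,255),1); cv2.line(p,(x*s,10),(x*s,14),(0,0,255),1)
    for y in range(0,h,20): cv2.putText(p,str(y0+y),(0,y*s+4),0,.3,(0,0,255),1)
    cv2.imwrite(f"pics/{n}_c{x0}.png",p)
crop("top",90,115,200,150,4)
crop("top",240,160,130,90,6)
crop("scene",240,190,240,130,3)
E
```

```text
(no output)
```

View pics/top_c90.png

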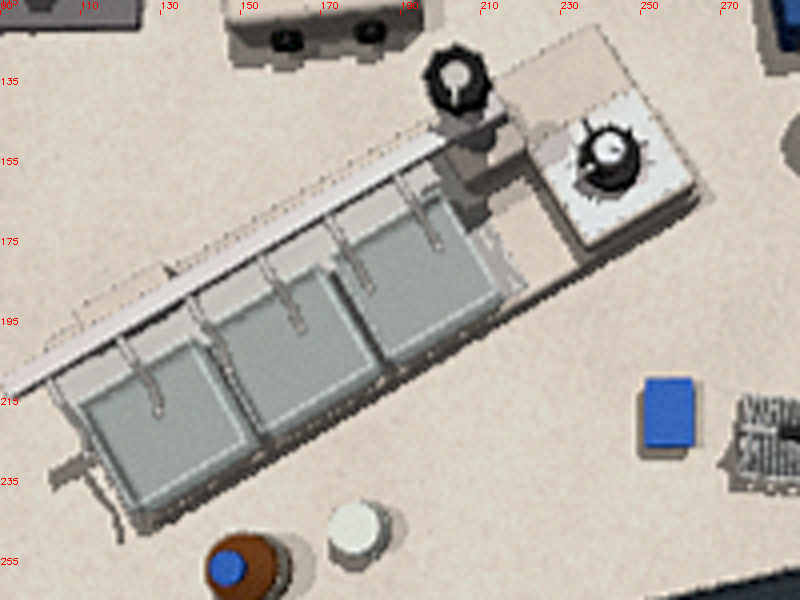

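View pics/top_c240.png

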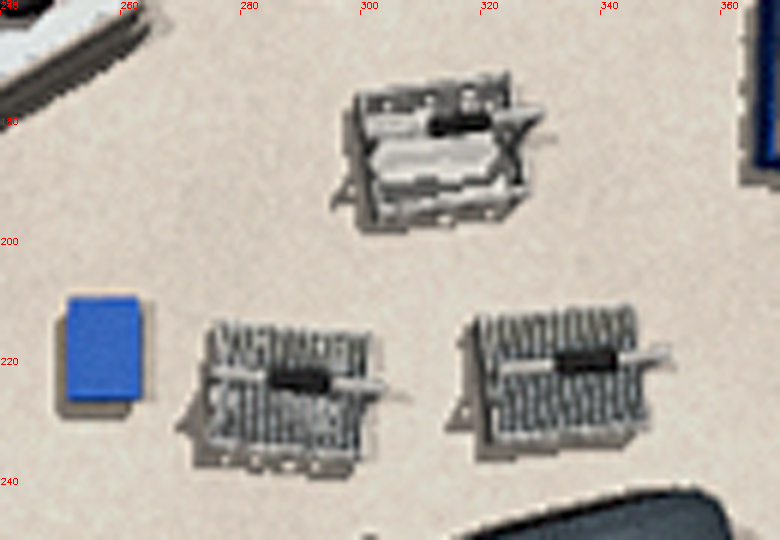

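View pics/scene_c240.png

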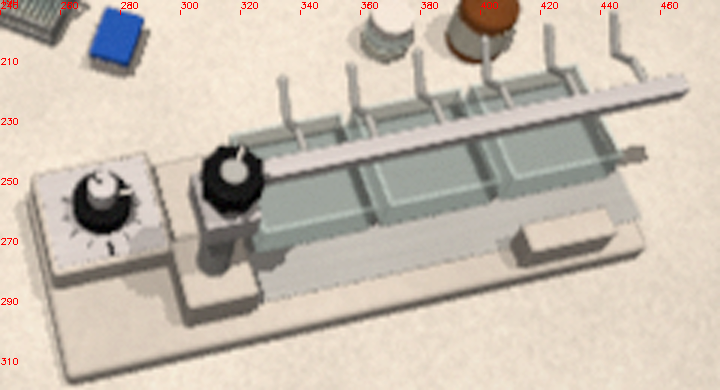

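The crops show the six prong tips (top view crop from (86,453) to (438,247)), the knob at (457,80), the ring at (609,160), and the sleeves at (300,380), (586,361) and (460,124). I'll convert these to positions from both cameras.

```bash
cat > h.py <<'E'
import numpy as np,cv2
from scipy.spatial.transform import Rotation as R
def ray(K,T,px,z):
    d=T[:3,:3]@np.array([(px[0]-K[1])/K[0],(px[1]-K[2])/K[0],1]);return T[:3,3]+d*(z-T[2,3])/d[2]
E
python3 - <<'E'
from h import *
from rig import viewer
C={n:viewer.camera(n) for n in("top","scene")}
t=lambda X,Y:(89.5+X/4+.0,114.5+Y/4+.0)
t2=lambda X,Y:(239.5+X/6,159.5+Y/6)
s=lambda X,Y:(239.5+X/3,189.5+Y/3)
s2=lambda X,Y:(X/1.5625-.5,Y/1.5625-.5)
F={"knob":(.289,t(457,80),s(234,178)),"ring":(.134,t(609,163),s(103,203)),
"tip1":(.239,t(86,453),s(614,15)),"tip2":(.239,t(157,412),s(549,28)),"tip3":(.239,t(228,370),s(486,42)),"tip4":(.239,t(300,330),s(418,52)),"tip5":(.239,t(370,290),s(352,67)),"tip6":(.239,t(438,247),s(283,80)),
"rackL":(.103,t2(300,380),s2(380,273)),"Lend1":(.104,t2(210,374),s2(380,273)),"Lend2":(.104,t2(385,388),s2(380,273)),
"rackR":(.103,t2(586,361),s2(313,258)),"Rend1":(.104,t2(500,370),s2(313,258)),"Rend2":(.104,t2(668,355),s2(313,258)),
"empty":(.103,t2(460,124),s2(315,322)),"armL":(.237,t(5,392),s(686,90)),"armR":(.237,t(440,137),s(262,172)),
"consL":(.099,t(588,246),s(30,182)),"consR":(.099,t(695,183),s(50,275))}
for k,(z,a,b) in F.items():
    p=[];
    for n,q in(("top",a),("scene",b)):
        c=C[n];p.append(ray((c["fx"],c["cx"],c["cy"]),np.array(c["pose"]),q,z)[:2])
    print(k,np.round(p[0],4),np.round(p[1],4))
E
```

```text
knob [0.6982 0.0771] [0.7077 0.0787]
ring [ 0.667  -0.0398] [ 0.6939 -0.0353]
tip1 [0.4082 0.3771] [0.4107 0.3754]
tip2 [0.4403 0.3216] [0.444  0.3191]
tip3 [0.4735 0.2657] [0.4774 0.2655]
tip4 [0.5054 0.2084] [0.5075 0.2075]
tip5 [0.5375 0.1523] [0.5419 0.1529]
tip6 [0.5723 0.0974] [0.5746 0.0961]
rackL [ 0.4281 -0.2052] [ 0.4312 -0.2224]
Lend1 [ 0.4322 -0.1524] [ 0.4318 -0.2222]
Lend2 [ 0.4227 -0.2548] [ 0.4318 -0.2222]
rackR [ 0.4372 -0.3736] [ 0.4384 -0.37  ]
Rend1 [ 0.4324 -0.3227] [ 0.439  -0.3696]
Rend2 [ 0.44   -0.4218] [ 0.439  -0.3696]
empty [ 0.5797 -0.3047] [ 0.5835 -0.3057]
armL [0.4582 0.445 ] [0.4711 0.4457]
armR [0.6652 0.0968] [0.6689 0.0995]
consL [ 0.5993 -0.0194] [ 0.6791 -0.1139]
consR [ 0.6561 -0.1165] [ 0.7638 -0.065 ]
```

```bash
cat >> h.py <<'E'
def Rpsi(deg):
    c,s=np.cos(np.radians(deg)),np.sin(np.radians(deg));return np.array([[-s,c,0],[c,s,0],[0,0,-1.]]).T
def now():
    from rig import status
    o=status.get_obs();return np.array(o["position"]),R.from_quat(o["tool_rot"]).as_matrix(),o
def to(xyz,psi):
    p,M,o=now();d=M.T@(np.array(xyz)-p);r=R.from_matrix(M.T@Rpsi(psi)).as_rotvec(degrees=True)
    q=o["q"];print("psi_now %.1f q1 %.1f q6 %.1f"%(np.degrees(np.arctan2(M[1,1],M[0,1])),np.degrees(q[0]),np.degrees(q[5])));
    print("d_pos",np.round(d,4).tolist(),"d_rot",np.round(r,1).tolist(),"rows",np.linalg.norm(d)/.0417,"t",o["time"],"ft",np.round(o["ft_force"],1),np.round(o["moment"],2),"w",round(o["grip_width"],4),round(o["grip_force"],1))
def snap(name,clip=None,s=1):
    from rig import viewer
    p,M,o=now();c=viewer.camera("wrist");T=np.eye(4);T[:3,:3]=M;T[:3,3]=p
    T=T@np.array(c["mount"]);np.savez(f"pics/{name}.npz",T=T,K=[c["fx"],c["cx"],c["cy"]],im=c["pixels"])
    im=cv2.convertScaleAbs(cv2.resize(c["pixels"],(800,600),interpolation=cv2.INTER_CUBIC),alpha=1.4)
    cv2.imwrite(f"pics/{name}.png",im);print(np.round(T,3).tolist())
def pt(name,X,Y,z):   # X,Y in the 800x600 picture
    f=np.load(f"pics/{name}.npz");return ray(f["K"],f["T"],(X/1.5625-.5+.32,Y/1.5625-.5+.32),z)
E
python3 - <<'E'
from h import *
from rig import viewer
print(np.round(viewer.camera("wrist")["mount"],3).tolist())
to((.40,-.28,.40),-20)
to((.66,.06,.42),40)
E
```

```text
[[0.0, -0.967, -0.253, 0.07], [1.0, 0.0, -0.0, -0.0], [0.0, -0.253, 0.967, -0.163], [0.0, 0.0, 0.0, 1.0]]
psi_now -66.9 q1 -77.1 q6 -10.2
d_pos [0.2578, -0.2102, -0.1777] d_rot [-0.0, -0.0, -46.9] rows 9.042999273967338 t 0.25 ft [-0.7  1.   0.6] [ 0.04 -0.04 -0.04] w 0.0869 0.0
psi_now -66.9 q1 -77.1 q6 -10.2
d_pos [0.6305, -0.4207, -0.1974] d_rot [-0.0, -0.1, -106.9] rows 18.782486265307647 t 0.25 ft [-0.7  1.   0.6] [ 0.04 -0.04 -0.04] w 0.0869 0.0
```

Emit:
arm_command(
  delta_rot=[
    [0,0,0],
    [0,0,0],
    [0,0,-5],
    [0,0,-10],
    [0,0,-15],
    [0,0,-22],
    [0,0,-29],
    [0,0,-36],
    [0,0,-43],
    [0,0,-47],
    [0,0,-47],
    [0,0,-47],
  ],
  delta_pos=[
    [0,0,-0.04],
    [0,0,-0.08],
    [0.02,-0.015,-0.12],
    [0.05,-0.04,-0.15],
    [0.08,-0.065,-0.178],
    [0.11,-0.09,-0.178],
    [0.14,-0.115,-0.178],
    [0.175,-0.14,-0.178],
    [0.205,-0.165,-0.178],
    [0.235,-0.19,-0.178],
    [0.258,-0.21,-0.178],
    [0.258,-0.21,-0.178],
  ],
  gripper=[-1,-1,-1,-1,-1,-1,-1,-1,-1,-1,-1,-1],
)

```text
time: 1.25
position: [0.4021, -0.2738, 0.4009]
tool_rot: [0.816, 0.577, 0.002, -0.001]
ft_force: [-1.0, -1.1, -0.3]
grip_width: 0.0872
grip_force: 0.0
```

```bash
python3 - <<'E'
from h import *
snap("w1")
to((.66,.06,.42),50)
E
```

```text
[[0.943, -0.323, -0.082, 0.426], [-0.333, -0.913, -0.235, -0.209], [0.001, 0.249, -0.968, 0.565], [0.0, 0.0, 0.0, 1.0]]
psi_now -19.5 q1 -47.8 q6 -28.3
d_pos [0.4041, 0.1312, -0.0189] d_rot [0.0, -0.0, -69.5] rows 10.197553725305001 t 1.3 ft [-1.6  0.7 -0.3] [-0.04 -0.05 -0.03] w 0.0872 0.0
```

View pics/w1.png

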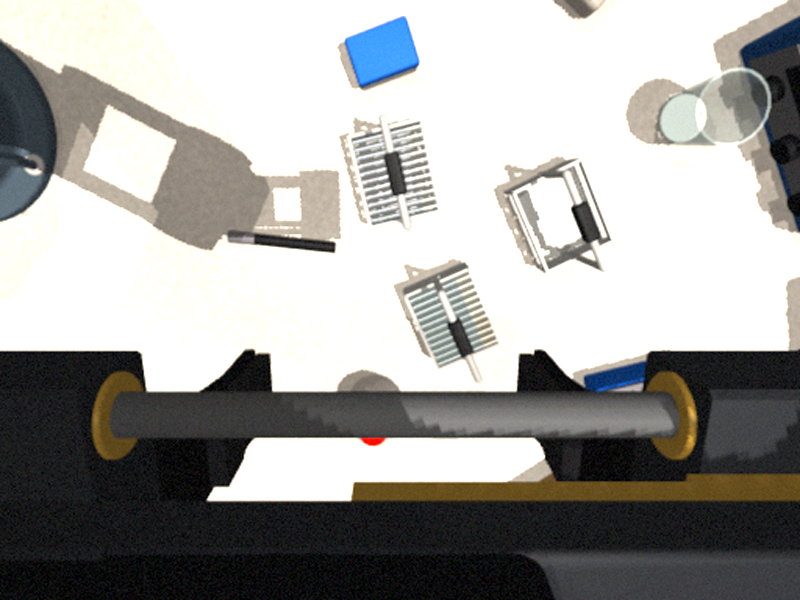

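Wrist view: the left rack's sleeve is at (395,173), the right rack's at (458,338) and the empty rack's at (585,221). Nothing has been disturbed. Next is the clamp knob.

```bash
sed -i 's/alpha=1.4/alpha=1.0/' h.py; python3 - <<'E'
from h import *
for n,a in dict(L=[(395,173),(385,120),(408,225)],R=[(458,338),(440,283),(478,380)],E=[(585,221)]).items(): print(n,[np.round(pt("w1",*q,.104)[:2],4).tolist() for q in a])
to((.72,.02,.43),50)
E
```

```text
L [[0.4288, -0.2035], [0.4355, -0.158], [0.4247, -0.2514]]
R [[0.4352, -0.372], [0.4356, -0.3136], [0.4407, -0.421]]
E [[0.5806, -0.3026]]
psi_now -19.5 q1 -47.8 q6 -28.3
d_pos [0.3864, 0.2011, -0.0289] d_rot [0.0, -0.0, -69.5] rows 10.469757084993677 t 1.3 ft [-1.6  0.7 -0.3] [-0.04 -0.05 -0.03] w 0.0872 0.0
```

Emit:
arm_command(
  delta_rot=[
    [0,0,-6],
    [0,0,-12],
    [0,0,-19],
    [0,0,-26],
    [0,0,-33],
    [0,0,-40],
    [0,0,-47],
    [0,0,-54],
    [0,0,-61],
    [0,0,-67],
    [0,0,-69.5],
    [0,0,-69.5],
  ],
  delta_pos=[
    [0.036,0.019,-0.003],
    [0.072,0.038,-0.006],
    [0.108,0.056,-0.009],
    [0.144,0.075,-0.012],
    [0.18,0.094,-0.014],
    [0.216,0.112,-0.017],
    [0.252,0.131,-0.02],
    [0.288,0.15,-0.023],
    [0.324,0.169,-0.026],
    [0.36,0.187,-0.029],
    [0.386,0.201,-0.029],
    [0.386,0.201,-0.029],
  ],
  gripper=[-1,-1,-1,-1,-1,-1,-1,-1,-1,-1,-1,-1],
)

```text
time: 2.3
position: [0.7241, 0.0176, 0.4269]
tool_rot: [0.343, 0.94, 0.001, -0.0]
ft_force: [-1.1, -0.5, -0.1]
grip_width: 0.087
grip_force: 0.0
```

```bash
python3 - <<'E'
from h import *
snap("w2")
to((.703,.078,.33),110)
E
```

```text
[[0.643, 0.74, 0.196, 0.672], [0.765, -0.623, -0.161, 0.062], [0.003, 0.253, -0.967, 0.59], [0.0, 0.0, 0.0, 1.0]]
psi_now 49.7 q1 -7.6 q6 -57.4
d_pos [0.0551, 0.0355, 0.0971] d_rot [-0.0, -0.1, -60.3] rows 2.8097014975657157 t 2.35 ft [-0.9 -0.8 -0.7] [-0.   -0.09  0.02] w 0.087 0.0
```

View pics/w2.png

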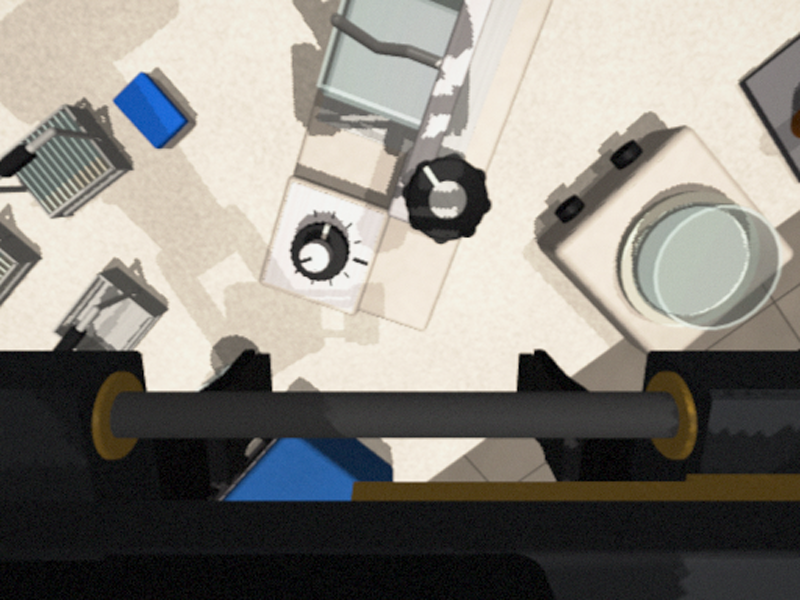

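Knob top centre is at (446,198) and the ring centre is near (320,251). The ring's white line is at (326,229) and the long mark at (360,262).

```bash
python3 - <<'E'
from h import *
print("knob",pt("w2",446,198,.289)); print("ring",pt("w2",320,251,.131),"line",pt("w2",326,229,.131),"mark",pt("w2",361,262,.099),"inner",pt("w2",314,257,.16))
to((.705,.079,.33),110)
to((.705,.079,.33),170)
E
```

```text
knob [0.70164938 0.07918102 0.289     ]
ring [ 0.67914879 -0.03283928  0.131     ] line [ 0.66754328 -0.01479212  0.131     ] mark [ 0.71455199 -0.01530959  0.099     ] inner [ 0.67922782 -0.03444706  0.16      ]
psi_now 49.7 q1 -7.6 q6 -57.4
d_pos [0.0542, 0.0376, 0.0971] d_rot [-0.0, -0.1, -60.3] rows 2.815159400072926 t 2.35 ft [-0.9 -0.8 -0.7] [-0.   -0.09  0.02] w 0.087 0.0
psi_now 49.7 q1 -7.6 q6 -57.4
d_pos [0.0542, 0.0376, 0.0971] d_rot [0.0, -0.1, -120.3] rows 2.815159400072926 t 2.35 ft [-0.9 -0.8 -0.7] [-0.   -0.09  0.02] w 0.087 0.0
```

Emit:
arm_command(
  delta_rot=[
    [0,0,-7],
    [0,0,-14],
    [0,0,-21],
    [0,0,-28],
    [0,0,-35],
    [0,0,-42],
    [0,0,-49],
    [0,0,-56],
    [0,0,-63],
    [0,0,-70],
    [0,0,-77],
    [0,0,-84],
  ],
  delta_pos=[
    [0.02,0.01,0.02],
    [0.04,0.025,0.04],
    [0.0563,0.0354,0.06],
    [0.0563,0.0354,0.08],
    [0.0563,0.0354,0.08],
    [0.0563,0.0354,0.08],
    [0.0563,0.0354,0.08],
    [0.0563,0.0354,0.08],
    [0.0563,0.0354,0.08],
    [0.0563,0.0354,0.08],
    [0.0563,0.0354,0.08],
    [0.0563,0.0354,0.08],
  ],
  gripper=[-1,-1,-1,-1,-1,-1,-1,-1,-1,-1,-1,-1],
)

```text
time: 3.35
position: [0.7001, 0.0752, 0.3496]
tool_rot: [-0.373, 0.928, -0.0, -0.0]
ft_force: [0.2, -0.9, 0.2]
grip_width: 0.0868
grip_force: 0.0
```

```bash
python3 - <<'E'
from h import *
to((.702,.0787,.256),164)
E
```

```text
psi_now 133.8 q1 -2.9 q6 -136.7
d_pos [-0.0039, 0.0012, 0.0936] d_rot [-0.0, -0.1, -30.2] rows 2.2471718645199164 t 3.35 ft [ 0.2 -0.9  0.2] [ 0.13 -0.09  0.04] w 0.0868 0.0
```

Emit:
arm_command(
  delta_rot=[
    [0,0,-6],
    [0,0,-12],
    [0,0,-18],
    [0,0,-22],
    [0,0,-22],
    [0,0,-22],
    [0,0,-22],
  ],
  delta_pos=[
    [-0.002,0.001,0],
    [-0.004,0.0012,0],
    [-0.004,0.0012,0.02],
    [-0.004,0.0012,0.045],
    [-0.004,0.0012,0.07],
    [-0.004,0.0012,0.0936],
    [-0.004,0.0012,0.0936],
  ],
  gripper=[-1,-1,-1,-1,-1,-1,-1],
)

```text
time: 3.93
position: [0.6987, 0.0791, 0.25]
tool_rot: [-0.541, 0.841, 0.003, -0.005]
ft_force: [-0.1, -0.5, -1.5]
grip_width: 0.0872
grip_force: 0.0
```

Emit:
arm_command(
  delta_rot=[
    [0,0,0],
    [0,0,0],
    [0,0,0],
    [0,0,0],
    [0,0,0],
    [0,0,0],
    [0,0,0],
    [0,0,0],
  ],
  delta_pos=[
    [0,0,0],
    [0,0,0],
    [0,0,0],
    [0,0,0],
    [0,0,0],
    [0,0,0],
    [0,0,0],
    [0,0,0],
  ],
  gripper=[1,1,1,1,1,1,1,1],
  grip_force=15,
)

```text
time: 4.6
position: [0.7031, 0.0815, 0.2568]
tool_rot: [-0.542, 0.84, -0.001, 0.001]
ft_force: [-0.0, -0.6, 2.2]
grip_width: 0.0497
grip_force: 15.0
```

```bash
python3 - <<'E'
from h import *
to((.702,.0787,.256),155)
E
```

```text
psi_now 155.6 q1 -2.4 q6 -158.0
d_pos [0.0031, -0.0001, 0.0008] d_rot [-0.1, 0.0, 0.6] rows 0.07562424777561119 t 4.6 ft [-0.  -0.6  2.2] [ 0.06 -0.09  0.04] w 0.0497 15.0
```

Emit:
arm_command(
  delta_rot=[
    [0,0,0],
    [0,0,7],
    [0,0,14],
    [0,0,21],
    [0,0,28],
    [0,0,35],
    [0,0,42],
    [0,0,49],
    [0,0,56],
    [0,0,63],
    [0,0,70],
    [0,0,77],
  ],
  delta_pos=[
    [0,0,0],
    [0,0,0],
    [0,0,0],
    [0,0,0],
    [0,0,0],
    [0,0,0],
    [0,0,0],
    [0,0,0],
    [0,0,0],
    [0,0,0],
    [0,0,0],
    [0,0,0],
  ],
  gripper=[1,1,1,1,1,1,1,1,1,1,1,1],
  grip_force=40,
)

```text
time: 5.6
position: [0.7048, 0.0783, 0.2568]
tool_rot: [0.102, 0.995, -0.003, 0.003]
ft_force: [3.2, -7.0, 0.8]
grip_width: 0.0491
grip_force: 40.0
```

Emit:
arm_command(
  delta_rot=[
    [0,0,7],
    [0,0,14],
    [0,0,21],
    [0,0,28],
    [0,0,35],
    [0,0,42],
    [0,0,49],
    [0,0,56],
    [0,0,63],
    [0,0,70],
    [0,0,77],
    [0,0,84],
  ],
  delta_pos=[
    [0,0,0],
    [0,0,0],
    [0,0,0],
    [0,0,0],
    [0,0,0],
    [0,0,0],
    [0,0,0],
    [0,0,0],
    [0,0,0],
    [0,0,0],
    [0,0,0],
    [0,0,0],
  ],
  gripper=[1,1,1,1,1,1,1,1,1,1,1,1],
)

```text
time: 6.6
position: [0.7018, 0.0761, 0.2567]
tool_rot: [0.742, 0.671, -0.004, 0.003]
ft_force: [-3.8, -10.5, 6.4]
grip_width: 0.0492
grip_force: 40.0
```

```bash
cat > m.py <<'E'
from h import *
p,M,o=now();print(np.round(p,4),"psi %.1f q6 %.1f"%(np.degrees(np.arctan2(M[1,1],M[0,1])),np.degrees(o["q"][5])),"F",np.round(o["ft_force"],1),"M",np.round(o["moment"],3),"tq6 %.3f w %.4f"%(o["joint_torque"][5],o["grip_width"]),o["time"])
E
python3 m.py
```

```text
[0.7018 0.0761 0.2567] psi -5.8 q6 3.3 F [ -3.8 -10.5   6.4] M [-1.851e+00  6.410e-01 -1.000e-03] tq6 -0.921 w 0.0492 6.6
```

Emit:
arm_command(
  delta_rot=[
    [0,0,5],
    [0,0,10],
    [0,0,15],
  ],
  delta_pos=[
    [-0.0015,0,0],
    [-0.0015,0,0],
    [-0.0015,0,0],
  ],
  gripper=[1,1,1],
)

```text
time: 6.85
position: [0.701, 0.0761, 0.2567]
tool_rot: [0.822, 0.569, -0.004, 0.002]
ft_force: [-4.6, -7.9, 5.9]
grip_width: 0.0494
grip_force: 40.0
```

```bash
python3 m.py
```

```text
[0.701  0.0761 0.2567] psi -20.7 q6 18.1 F [-4.6 -7.9  5.9] M [-1.316  0.759  0.045] tq6 -0.650 w 0.0494 6.85
```

Emit:
arm_command(
  delta_rot=[
    [0,0,5],
    [0,0,10],
    [0,0,15],
  ],
  delta_pos=[
    [0,0,0],
    [0,0,0],
    [0,0,0],
  ],
  gripper=[1,1,1],
)

```text
time: 7.1
position: [0.7004, 0.0764, 0.2567]
tool_rot: [0.89, 0.457, -0.004, 0.002]
ft_force: [-5.8, -7.0, 5.3]
grip_width: 0.0491
grip_force: 40.0
```

```bash
python3 m.py
```

```text
[0.7004 0.0764 0.2567] psi -35.7 q6 33.1 F [-5.8 -7.   5.3] M [-1.27   1.019  0.041] tq6 -0.654 w 0.0491 7.1
```

Emit:
arm_command(
  delta_rot=[
    [0,0,5],
    [0,0,10],
    [0,0,15],
  ],
  delta_pos=[
    [0,0,0],
    [0,0,0],
    [0,0,0],
  ],
  gripper=[1,1,1],
)

```text
time: 7.35
position: [0.6998, 0.0769, 0.2567]
tool_rot: [0.942, 0.337, -0.004, 0.002]
ft_force: [-6.2, -6.4, 6.9]
grip_width: 0.0495
grip_force: 40.0
```

```bash
python3 m.py
```

```text
[0.6998 0.0769 0.2567] psi -50.6 q6 48.1 F [-6.2 -6.4  6.9] M [-1.045  1.156  0.024] tq6 -0.657 w 0.0495 7.35
```

Emit:
arm_command(
  delta_rot=[
    [0,0,5],
    [0,0,10],
    [0,0,15],
  ],
  delta_pos=[
    [0,0,0],
    [0,0,0],
    [0,0,0],
  ],
  gripper=[1,1,1],
)

```text
time: 7.6
position: [0.6994, 0.0775, 0.2567]
tool_rot: [0.977, 0.211, -0.004, 0.002]
ft_force: [-7.6, -4.1, 6.7]
grip_width: 0.049
grip_force: 40.0
```

```bash
python3 m.py
```

```text
[0.6994 0.0775 0.2567] psi -65.6 q6 63.1 F [-7.6 -4.1  6.7] M [-0.817  1.303  0.137] tq6 -0.508 w 0.0490 7.6
```

Emit:
arm_command(
  delta_rot=[
    [0,0,5],
    [0,0,10],
    [0,0,15],
  ],
  delta_pos=[
    [0,0,0],
    [0,0,0],
    [0,0,0],
  ],
  gripper=[1,1,1],
)

```text
time: 7.85
position: [0.6991, 0.0783, 0.2567]
tool_rot: [0.997, 0.082, -0.004, 0.002]
ft_force: [-8.1, -4.0, 6.9]
grip_width: 0.049
grip_force: 40.0
```

```bash
python3 m.py
```

```text
[0.6991 0.0783 0.2567] psi -80.6 q6 78.1 F [-8.1 -4.   6.9] M [-0.669  1.296 -0.021] tq6 -0.725 w 0.0490 7.85
```

Emit:
arm_command(
  delta_rot=[
    [0,0,5],
    [0,0,10],
    [0,0,15],
  ],
  delta_pos=[
    [0,0,0],
    [0,0,0],
    [0,0,0],
  ],
  gripper=[1,1,1],
)

```text
time: 8.1
position: [0.6991, 0.079, 0.2567]
tool_rot: [0.999, -0.049, -0.004, 0.001]
ft_force: [-7.6, -3.4, 7.6]
grip_width: 0.0494
grip_force: 40.0
```

```bash
python3 m.py
```

```text
[0.6991 0.079  0.2567] psi -95.6 q6 93.0 F [-7.6 -3.4  7.6] M [-0.442  1.314  0.258] tq6 -0.300 w 0.0494 8.1
```

Emit:
arm_command(
  delta_rot=[
    [0,0,3],
    [0,0,6],
  ],
  delta_pos=[
    [0,0,0],
    [0,0,0],
  ],
  gripper=[1,1],
)

```text
time: 8.27
position: [0.6991, 0.0793, 0.2567]
tool_rot: [0.995, -0.1, -0.004, 0.001]
ft_force: [-7.7, -2.6, 6.9]
grip_width: 0.0494
grip_force: 40.0
```

```bash
python3 m.py
```

```text
[0.6991 0.0793 0.2567] psi -101.4 q6 98.9 F [-7.7 -2.6  6.9] M [-0.301  1.3    0.38 ] tq6 -0.028 w 0.0494 8.2667
```

Emit:
arm_command(
  delta_rot=[
    [0,0,3],
    [0,0,6],
  ],
  delta_pos=[
    [0,0,0],
    [0,0,0],
  ],
  gripper=[1,1],
)

```text
time: 8.43
position: [0.6992, 0.0796, 0.2567]
tool_rot: [0.988, -0.152, -0.004, 0.001]
ft_force: [-7.8, -1.4, 8.2]
grip_width: 0.049
grip_force: 40.0
```

```bash
python3 m.py
```

```text
[0.6992 0.0796 0.2567] psi -107.5 q6 104.9 F [-7.8 -1.4  8.2] M [-0.199  1.295  0.108] tq6 -0.285 w 0.0490 8.4333
```

Emit:
arm_command(
  delta_rot=[
    [0,0,3],
    [0,0,6],
  ],
  delta_pos=[
    [0,0,0],
    [0,0,0],
  ],
  gripper=[1,1],
)

```text
time: 8.6
position: [0.6993, 0.0799, 0.2567]
tool_rot: [0.979, -0.204, -0.003, 0.001]
ft_force: [-7.7, -0.3, 7.2]
grip_width: 0.0492
grip_force: 40.0
```

```bash
python3 m.py
```

```text
[0.6993 0.0799 0.2567] psi -113.5 q6 111.0 F [-7.7 -0.3  7.2] M [-0.132  1.286 -0.1  ] tq6 -0.465 w 0.0492 8.6
```

Emit:
arm_command(
  delta_rot=[
    [0,0,3],
    [0,0,6],
    [0,0,6],
    [0,0,6],
    [0,0,6],
  ],
  delta_pos=[
    [0,0,0],
    [0,0,0],
    [0,0,0],
    [0,0,0],
    [0,0,0],
  ],
  gripper=[1,1,1,1,1],
)

```text
time: 9.02
position: [0.6994, 0.0802, 0.2567]
tool_rot: [0.967, -0.253, -0.003, 0.001]
ft_force: [-7.3, -0.5, 7.1]
grip_width: 0.049
grip_force: 40.0
```

```bash
python3 m.py
```

```text
[0.6994 0.0802 0.2567] psi -119.3 q6 116.8 F [-7.3 -0.5  7.1] M [-0.03   1.211 -0.038] tq6 -0.041 w 0.0490 9.0167
```

The torque peaked at 0.38 N m, dropped, and settled near zero. The clamp is tight and has slipped one or two clicks, so I'll release it.

Emit:
arm_command(
  delta_rot=[
    [0,0,0],
    [0,0,0],
    [0,0,0],
    [0,0,0],
    [0,0,0],
    [0,0,0],
    [0,0,0],
    [0,0,0],
    [0,0,0],
    [0,0,0],
  ],
  delta_pos=[
    [0,0,0],
    [0,0,0],
    [0,0,0],
    [0,0,0],
    [0,0,0],
    [0,0,0],
    [0,0,-0.03],
    [0,0,-0.06],
    [0,0,-0.1],
    [0,0,-0.1],
  ],
  gripper=[-1,-1,-1,-1,-1,-1,-1,-1,-1,-1],
)

```text
time: 9.85
position: [0.7065, 0.08, 0.3658]
tool_rot: [0.967, -0.253, 0.008, -0.002]
ft_force: [-0.4, 0.1, 1.7]
grip_width: 0.0865
grip_force: 0.0
```

```bash
cat >> h.py <<'E'
def topdark(guess,z=.103,r=14,thr=45):
    from rig import viewer
    c=viewer.camera("top");T=np.array(c["pose"]);K=(c["fx"],c["cx"],c["cy"]);q=T[:3,:3].T@(np.array([*guess,z])-T[:3,3])
    u,v=K[0]*q[0]/q[2]+K[1],K[0]*q[1]/q[2]+K[2];u0,v0=int(u)-r,int(v)-r
    g=cv2.cvtColor(c["pixels"],cv2.COLOR_BGR2GRAY)[v0:v0+2*r,u0:u0+2*r]
    n,l,s,ce=cv2.connectedComponentsWithStats((g<thr).astype(np.uint8))
    for i in range(1,n):
        if s[i,4]>12: print(s[i,2:],np.round(ray(K,T,ce[i]+[u0,v0],z)[:2],4))
E
python3 - <<'E'
from h import *
topdark((.4285,-.2045)); print(); topdark((.436,-.373)); to((.43,-.2045,.33),-5.7)
E
```

```text
[10  5 40] [ 0.4275 -0.2054]

[11  6 46] [ 0.4366 -0.3748]
psi_now -119.4 q1 -2.5 q6 116.8
d_pos [-0.0991, 0.3823, 0.0273] d_rot [0.2, -0.4, -113.7] rows 9.493363213594616 t 9.95 ft [ 0.2  0.5 -0.5] [ 0.06  0.09 -0.01] w 0.087 0.0
```

Emit:
arm_command(
  delta_rot=[
    [0,0,-7],
    [0,0,-14],
    [0,0,-21],
    [0,0,-28],
    [0,0,-35],
    [0,0,-42],
    [0,0,-49],
    [0,0,-56],
    [0,0,-63],
    [0,0,-70],
    [0,0,-77],
    [0,0,-84],
  ],
  delta_pos=[
    [-0.01,0.035,0],
    [-0.02,0.07,0],
    [-0.03,0.105,0.005],
    [-0.04,0.14,0.01],
    [-0.05,0.175,0.015],
    [-0.06,0.21,0.02],
    [-0.07,0.245,0.025],
    [-0.08,0.28,0.027],
    [-0.09,0.315,0.027],
    [-0.095,0.35,0.027],
    [-0.0995,0.382,0.027],
    [-0.0995,0.382,0.027],
  ],
  gripper=[-1,-1,-1,-1,-1,-1,-1,-1,-1,-1,-1,-1],
)

```text
time: 10.95
position: [0.4249, -0.2069, 0.3274]
tool_rot: [0.895, 0.447, -0.002, -0.001]
ft_force: [0.5, 0.2, 0.6]
grip_width: 0.0872
grip_force: 0.0
```

Emit:
arm_command(
  delta_rot=[
    [0,0,-7],
    [0,0,-14],
    [0,0,-21],
    [0,0,-28],
    [0,0,-30],
    [0,0,-30],
    [0,0,-30],
  ],
  delta_pos=[
    [0,0,0],
    [0,0,0.03],
    [0,0,0.06],
    [0,0,0.1],
    [0,0,0.13],
    [0,0,0.13],
    [0,0,0.13],
  ],
  gripper=[-1,-1,-1,-1,-1,-1,-1],
)

```text
time: 11.53
position: [0.4269, -0.2028, 0.1971]
tool_rot: [0.749, 0.662, -0.001, -0.003]
ft_force: [-0.4, -0.7, 0.7]
grip_width: 0.0871
grip_force: 0.0
```

```bash
python3 - <<'E'
from h import *
snap("w3"); to((.428,-.2045,.083),-5.7)
E
```

```text
[[0.992, -0.118, -0.035, 0.437], [-0.123, -0.961, -0.248, -0.134], [-0.005, 0.25, -0.968, 0.361], [0.0, 0.0, 0.0, 1.0]]
psi_now -7.1 q1 -39.0 q6 -31.9
d_pos [-0.0007, -0.0002, 0.1158] d_rot [-0.1, -0.0, -1.4] rows 2.7779434707467274 t 11.5833 ft [-0.   0.4  1.2] [-0.02 -0.08  0.04] w 0.0871 0.0
```

View pics/w3.png

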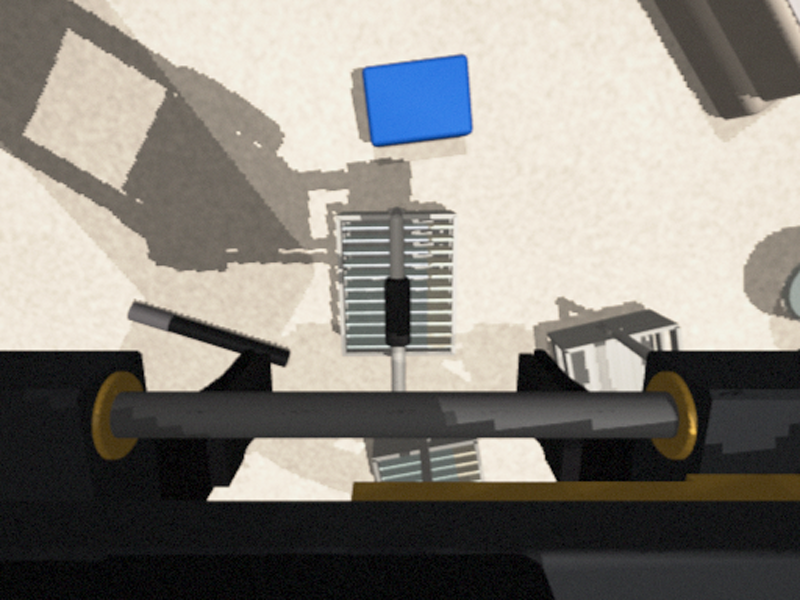

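Sleeve is at (398,312) between the fingers, with the bar parallel to the image's vertical, so the yaw is good.

```bash
python3 - <<'E'
from h import *
p=pt("w3",398,312,.104);print(p,pt("w3",397,215,.104)); to((p[0],p[1],.081),-7)
E
```

```text
[ 0.42946734 -0.20340207  0.104     ] [ 0.43522853 -0.15196574  0.104     ]
psi_now -7.1 q1 -39.0 q6 -31.9
d_pos [0.0006, 0.0012, 0.1178] d_rot [-0.1, -0.0, -0.1] rows 2.8260127204267578 t 11.5833 ft [-0.   0.4  1.2] [-0.02 -0.08  0.04] w 0.0871 0.0
```

Emit:
arm_command(
  delta_rot=[
    [0,0,0],
    [0,0,0],
    [0,0,0],
    [0,0,0],
    [0,0,0],
    [0,0,0],
    [0,0,0],
    [0,0,0],
    [0,0,0],
    [0,0,0],
    [0,0,0],
    [0,0,0],
  ],
  delta_pos=[
    [0,0.001,0.035],
    [0,0.001,0.07],
    [0,0.001,0.1],
    [0,0.001,0.116],
    [0,0.001,0.116],
    [0,0.001,0.116],
    [0,0.001,0.116],
    [0,0.001,0.116],
    [0,0.001,0.116],
    [0,0.001,0.116],
    [0,0.001,0.116],
    [0,0.001,0.116],
  ],
  gripper=[-1,-1,-1,-1,-1,1,1,1,1,1,1,1],
  grip_force=40,
)

```text
time: 12.58
position: [0.4296, -0.2043, 0.0834]
tool_rot: [0.749, 0.663, 0.0, 0.0]
ft_force: [0.0, -0.5, -0.6]
grip_width: 0.0483
grip_force: 0.0
```

Emit:
arm_command(
  delta_rot=[
    [0,0,0],
    [0,0,0],
    [0,0,0],
    [0,0,0],
    [0,0,0],
  ],
  delta_pos=[
    [0,0,0],
    [0,0,0],
    [0,0,0],
    [0,0,0],
    [0,0,0],
  ],
  gripper=[1,1,1,1,1],
)

```text
time: 13.0
position: [0.4292, -0.204, 0.0828]
tool_rot: [0.749, 0.663, -0.0, -0.0]
ft_force: [-2.6, 0.9, 1.2]
grip_width: 0.0155
grip_force: 0.9
```

```bash
python3 m.py
```

```text
[ 0.4292 -0.204   0.0828] psi -7.0 q6 -31.9 F [-2.6  0.9  1.2] M [-0.002  0.247  0.041] tq6 0.016 w 0.0155 13.0
```

Emit:
arm_command(
  delta_rot=[
    [0,0,0],
    [0,0,0],
    [0,0,0],
    [0,0,0],
    [0,0,0],
    [0,0,0],
    [0,0,0],
    [0,0,0],
    [0,0,0],
    [0,0,0],
    [0,0,0],
  ],
  delta_pos=[
    [0,0,0],
    [0,0,0],
    [0,0,0],
    [0,0,-0.01],
    [0,0,-0.02],
    [0,0,-0.04],
    [0,0,-0.07],
    [0,0,-0.1],
    [0,0,-0.14],
    [0,0,-0.18],
    [0,0,-0.18],
  ],
  gripper=[1,1,1,1,1,1,1,1,1,1,1],
)

```text
time: 13.92
position: [0.4335, -0.2071, 0.27]
tool_rot: [0.749, 0.663, 0.001, 0.008]
ft_force: [0.7, -1.6, -2.4]
grip_width: 0.0135
grip_force: 40.0
```

```bash
python3 - <<'E'
from h import *
to((.40,.06,.263),10); to((.363,.311,.263),30.3)
E
```

```text
psi_now -7.0 q1 -38.9 q6 -31.9
d_pos [0.2611, -0.0658, 0.0038] d_rot [0.7, 0.6, -17.0] rows 6.457132393561679 t 13.9167 ft [ 0.7 -1.6 -2.4] [-0.13 -0.1  -0.  ] w 0.0135 40.0
psi_now -7.0 q1 -38.9 q6 -31.9
d_pos [0.5057, -0.1331, 0.0008] d_rot [0.6, 0.7, -37.3] rows 12.539579802918153 t 13.9167 ft [ 0.7 -1.6 -2.4] [-0.13 -0.1  -0.  ] w 0.0135 40.0
```

Emit:
arm_command(
  delta_rot=[
    [0,0,-2],
    [0,0,-5],
    [0,0,-8],
    [0,0,-11],
    [0,0,-14],
    [0,0,-17],
    [0,0,-20],
    [0,0,-23],
    [0,0,-26],
    [0,0,-29],
    [0,0,-31],
    [0,0,-33],
  ],
  delta_pos=[
    [0.02,-0.005,0],
    [0.055,-0.014,0],
    [0.09,-0.023,0],
    [0.125,-0.032,0],
    [0.16,-0.041,0],
    [0.195,-0.05,0],
    [0.23,-0.06,0],
    [0.265,-0.07,0],
    [0.3,-0.079,0],
    [0.335,-0.088,0],
    [0.365,-0.096,0],
    [0.39,-0.103,0],
  ],
  gripper=[1,1,1,1,1,1,1,1,1,1,1,1],
)

```text
time: 14.92
position: [0.3733, 0.1976, 0.262]
tool_rot: [0.529, 0.849, -0.0, -0.001]
ft_force: [0.3, -0.2, -3.1]
grip_width: 0.0136
grip_force: 39.9
```

```bash
python3 - <<'E'
from h import *
to((.363,.311,.263),30.3)
E
```

```text
psi_now 26.2 q1 12.6 q6 -13.6
d_pos [0.1064, 0.0408, -0.001] d_rot [-0.1, -0.1, -4.1] rows 2.7318480645638 t 14.9167 ft [ 0.3 -0.2 -3.1] [-0.08 -0.17  0.01] w 0.0136 39.9
```

Emit:
arm_command(
  delta_rot=[
    [0,0,-2],
    [0,0,-4],
    [0,0,-4],
    [0,0,-4],
    [0,0,-4],
    [0,0,-4],
  ],
  delta_pos=[
    [0.03,0.012,0],
    [0.06,0.024,0],
    [0.09,0.035,0],
    [0.1065,0.041,0],
    [0.1065,0.041,0],
    [0.1065,0.041,0],
  ],
  gripper=[1,1,1,1,1,1],
)

```text
time: 15.42
position: [0.364, 0.3095, 0.2617]
tool_rot: [0.499, 0.867, -0.001, -0.0]
ft_force: [0.3, -1.1, -3.7]
grip_width: 0.0135
grip_force: 39.9
```

```bash
python3 - <<'E'
from h import *
snap("w4"); to((.4491,.3619,.233),30.3)
E
```

```text
[[0.865, 0.486, 0.126, 0.33], [0.502, -0.836, -0.221, 0.37], [-0.002, 0.254, -0.967, 0.425], [0.0, 0.0, 0.0, 1.0]]
psi_now 30.1 q1 26.9 q6 -3.2
d_pos [0.0034, 0.1003, 0.0285] d_rot [-0.2, 0.0, -0.2] rows 2.502590707018994 t 15.4667 ft [ 0.4 -0.3 -3.2] [-0.03 -0.13 -0.02] w 0.0132 39.9
```

View pics/w4.png

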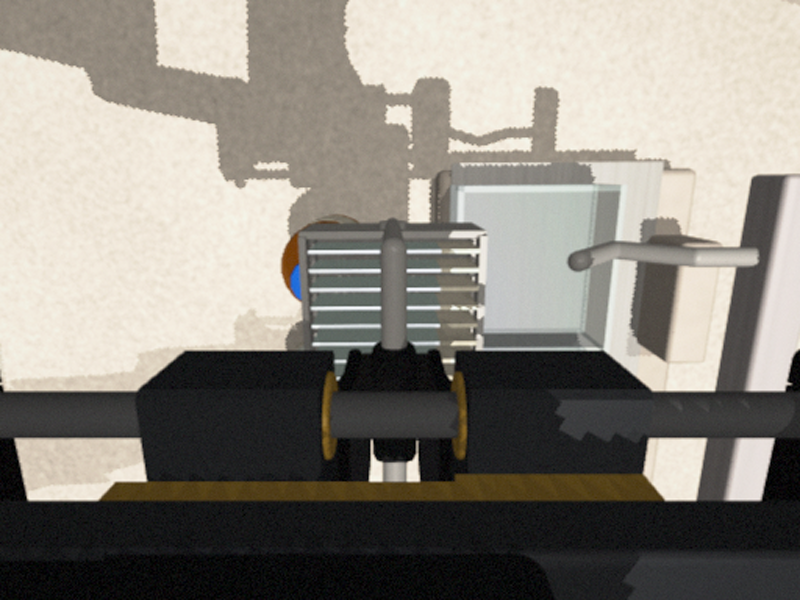

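The held rack's bar end is at (392,225), the far prong's tip at (580,260), and the arm is on the right. The reagent bottle sits below the tray with room to spare.

```bash
python3 - <<'E'
from h import *
y=np.array([-.505,.863]);x=np.array([.863,.505])
tip=pt("w4",580,260,.236)[:2]; print("tip",tip,"pred",np.array([.4491,.3619])+.033*y-.027*x,"hanger2",tip-.033*y+.027*x)
for X,Y,z in((757,178,.237),(722,400,.237)): print(pt("w4",X,Y,z))
e=pt("w4",393,228,.279)[:2];p,M,o=now();print("bar end rel tool",M[:2,:2].T@(e-p[:2]))
E
```

```text
tip [0.40818824 0.379326  ] pred [0.409134 0.376744] hanger2 [0.44815424 0.364482  ]
[0.44642978 0.43714218 0.237     ]
[0.49326002 0.36095686 0.237     ]
bar end rel tool [0.05548041 0.00114375]
```

Emit:
arm_command(
  delta_rot=[
    [0,0,0],
    [0,0,0],
    [0,0,0],
    [0,0,0],
    [0,0,0],
    [0,0,0],
    [0,0,0],
    [0,0,0],
    [0,0,0],
  ],
  delta_pos=[
    [0.002,0,0.015],
    [0.002,0.01,0.028],
    [0.002,0.025,0.028],
    [0.002,0.04,0.028],
    [0.002,0.055,0.028],
    [0.002,0.07,0.028],
    [0.002,0.085,0.028],
    [0.002,0.1,0.028],
    [0.002,0.1,0.028],
  ],
  gripper=[1,1,1,1,1,1,1,1,1],
)

```text
time: 16.22
position: [0.454, 0.3607, 0.2346]
tool_rot: [0.501, 0.865, 0.001, 0.001]
ft_force: [0.4, 0.4, -2.8]
grip_width: 0.0134
grip_force: 39.9
```

```bash
python3 - <<'E'
from h import *
snap("w5"); to((.4495,.3617,.196),30.3)
E
```

```text
[[0.867, 0.481, 0.13, 0.42], [0.498, -0.839, -0.219, 0.421], [0.004, 0.255, -0.967, 0.398], [0.0, 0.0, 0.0, 1.0]]
psi_now 29.9 q1 27.5 q6 -2.4
d_pos [0.0028, -0.0011, 0.0383] d_rot [-0.0, 0.0, -0.4] rows 0.9223977746921935 t 16.2667 ft [-0.5 -0.2 -3.5] [-0.04 -0.    0.04] w 0.0136 39.9
```

View pics/w5.png

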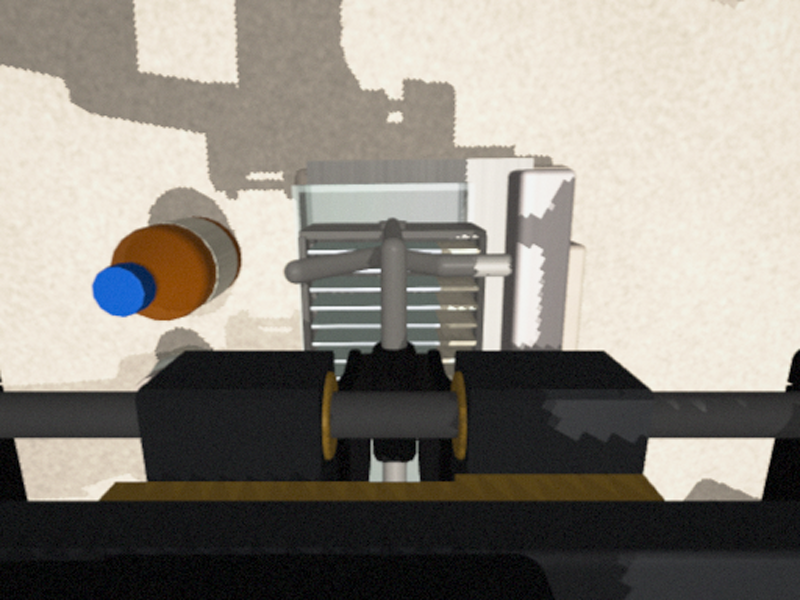

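The prong passes under the bar (tip at (293,270), bar at x=393). I'll check that the trough is under the bar and lower.

```bash
python3 - <<'E'
from h import *
p,M,o=now();print(p)
for X,Y,z in((293,270,.236),(393,255,.251),(388,255,.205),(512,260,.227)): print(np.round(M[:2,:2].T@(pt("w5",X,Y,z)[:2]-p[:2]),4))
to((.4495,.3617,.196),30.3)
E
```

```text
[0.45182068 0.35982336 0.23434802]
[ 0.039  -0.0302]
[0.0463 0.0032]
[0.0392 0.0013]
[0.0408 0.045 ]
psi_now 29.9 q1 27.5 q6 -2.4
d_pos [0.0028, -0.0011, 0.0383] d_rot [-0.0, 0.0, -0.4] rows 0.9223977746921935 t 16.2667 ft [-0.5 -0.2 -3.5] [-0.04 -0.    0.04] w 0.0136 39.9
```

Emit:
arm_command(
  delta_rot=[
    [0,0,0],
    [0,0,0],
    [0,0,0],
    [0,0,0],
    [0,0,0],
    [0,0,0],
    [0,0,0],
  ],
  delta_pos=[
    [0.0035,-0.002,0.004],
    [0.0035,-0.002,0.012],
    [0.0035,-0.002,0.02],
    [0.0035,-0.002,0.028],
    [0.0035,-0.002,0.034],
    [0.0035,-0.002,0.0385],
    [0.0035,-0.002,0.0385],
  ],
  gripper=[1,1,1,1,1,1,1],
)

```text
time: 16.85
position: [0.4473, 0.3631, 0.1977]
tool_rot: [0.5, 0.866, 0.0, 0.0]
ft_force: [-2.1, -1.1, 6.5]
grip_width: 0.0137
grip_force: 39.9
```

```bash
python3 m.py
```

```text
[0.4473 0.3631 0.1977] psi 30.0 q6 -2.1 F [-2.1 -1.1  6.5] M [-0.164  0.246  0.082] tq6 0.082 w 0.0137 16.85
```

Emit:
arm_command(
  delta_rot=[
    [0,0,0],
    [0,0,0],
    [0,0,0],
    [0,0,0],
    [0,0,0],
    [0,0,0],
    [0,0,0],
    [0,0,0],
    [0,0,0],
  ],
  delta_pos=[
    [0,0,0],
    [0,0,0],
    [0,0,0],
    [0,0,0],
    [0,0,-0.01],
    [0,0,-0.03],
    [0,0,-0.06],
    [0,0,-0.1],
    [0,0,-0.1],
  ],
  gripper=[0.15,0.15,0.15,0.15,0.15,0.15,0.15,0.15,0.15],
)

```text
time: 17.6
position: [0.4512, 0.3653, 0.305]
tool_rot: [0.5, 0.866, 0.007, 0.004]
ft_force: [0.6, 0.8, 1.7]
grip_width: 0.0367
grip_force: 0.0
```

```bash
python3 - <<'E'
from h import *
from rig import viewer
snap("w6")
im=cv2.imread("pics/w6.png");c=viewer.camera("scene");np.save("pics/s6.npy",c["pixels"])
a=cv2.resize(c["pixels"][175:325,235:490],None,fx=2.35,fy=2.35,interpolation=cv2.INTER_CUBIC)
b=cv2.resize(im[100:480,100:620],None,fx=.7,fy=.7)
o=np.zeros((600,800,3),np.uint8);o[:a.shape[0],:a.shape[1]]=a;h=600-a.shape[0];o[a.shape[0]:,:b.shape[1]]=b[:h];cv2.imwrite("pics/c6.png",o)
topdark((.4365,-.374))
to((.43,-.30,.33),3.6)
E
```

```text
[[0.866, 0.48, 0.142, 0.415], [0.5, -0.84, -0.212, 0.425], [0.017, 0.254, -0.967, 0.468], [0.0, 0.0, 0.0, 1.0]]
[12  8 55] [ 0.4369 -0.3745]
psi_now 30.0 q1 28.0 q6 -2.0
d_pos [-0.5656, -0.3462, -0.0332] d_rot [0.1, -0.0, 26.4] rows 15.922404924744331 t 17.75 ft [-0.7 -0.8 -1.4] [ 0.07 -0.17  0.04] w 0.0371 0.0
```

View pics/c6.png

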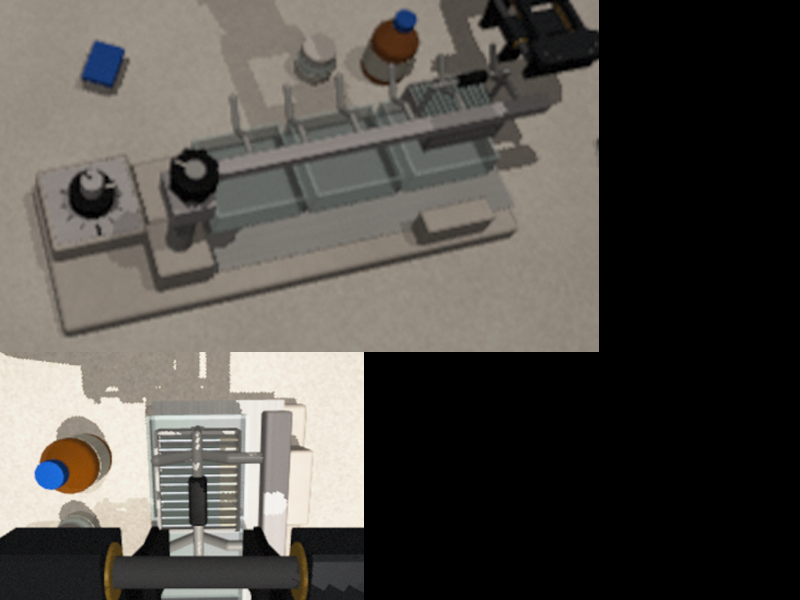

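The rack hangs on hanger2 with its sleeve midway between the two prongs (composite picture: sleeve at (198,502), prongs at y=455 and 542). The second full rack hasn't moved, so I'll go there next.

Emit:
arm_command(
  delta_rot=[
    [0,0,0],
    [0,0,1],
    [0,0,3],
    [0,0,5],
    [0,0,7],
    [0,0,9],
    [0,0,11],
    [0,0,13],
    [0,0,15],
    [0,0,17],
    [0,0,19],
    [0,0,21],
  ],
  delta_pos=[
    [0,0,-0.025],
    [-0.03,-0.018,-0.033],
    [-0.063,-0.037,-0.033],
    [-0.096,-0.057,-0.033],
    [-0.129,-0.077,-0.033],
    [-0.162,-0.097,-0.033],
    [-0.195,-0.116,-0.033],
    [-0.228,-0.136,-0.033],
    [-0.261,-0.156,-0.033],
    [-0.294,-0.175,-0.033],
    [-0.327,-0.195,-0.033],
    [-0.36,-0.215,-0.033],
  ],
  gripper=[-1,-1,-1,-1,-1,-1,-1,-1,-1,-1,-1,-1],
)

```text
time: 18.75
position: [0.4394, -0.0577, 0.328]
tool_rot: [0.65, 0.76, -0.001, -0.002]
ft_force: [1.2, -0.6, -1.2]
grip_width: 0.0867
grip_force: 0.0
```

```bash
python3 - <<'E'
from h import *
to((.4365,-.374,.20),3.6)
E
```

```text
psi_now 8.9 q1 -22.0 q6 -30.9
d_pos [-0.3123, -0.0513, 0.1275] d_rot [-0.2, -0.1, 5.3] rows 8.183296071617647 t 18.75 ft [ 1.2 -0.6 -1.2] [-0.02 -0.21  0.01] w 0.0867 0.0
```

Emit:
arm_command(
  delta_rot=[
    [0,0,1],
    [0,0,2],
    [0,0,3],
    [0,0,4],
    [0,0,5],
    [0,0,5.3],
    [0,0,5.3],
    [0,0,5.3],
    [0,0,5.3],
    [0,0,5.3],
    [0,0,5.3],
    [0,0,5.3],
  ],
  delta_pos=[
    [-0.04,-0.006,0],
    [-0.08,-0.013,0],
    [-0.12,-0.02,0],
    [-0.16,-0.026,0],
    [-0.2,-0.033,0.01],
    [-0.24,-0.04,0.03],
    [-0.275,-0.046,0.06],
    [-0.3,-0.05,0.09],
    [-0.312,-0.051,0.12],
    [-0.312,-0.051,0.127],
    [-0.312,-0.051,0.127],
    [-0.312,-0.051,0.127],
  ],
  gripper=[-1,-1,-1,-1,-1,-1,-1,-1,-1,-1,-1,-1],
)

```text
time: 19.75
position: [0.4387, -0.3711, 0.2018]
tool_rot: [0.684, 0.73, 0.0, -0.002]
ft_force: [-0.6, -0.9, 0.8]
grip_width: 0.0869
grip_force: 0.0
```

```bash
python3 - <<'E'
from h import *
snap("w7"); to((.4365,-.374,.083),3.6)
E
```

```text
[[0.998, 0.063, 0.015, 0.435], [0.065, -0.966, -0.25, -0.302], [-0.001, 0.251, -0.968, 0.365], [0.0, 0.0, 0.0, 1.0]]
psi_now 3.7 q1 -51.3 q6 -55.1
d_pos [-0.0024, -0.0032, 0.1202] d_rot [0.0, -0.0, 0.1] rows 2.8829899194085833 t 19.8 ft [ 1.2 -0.8  0.6] [ 0.02 -0.12  0.01] w 0.0874 0.0
```

View pics/w7.png

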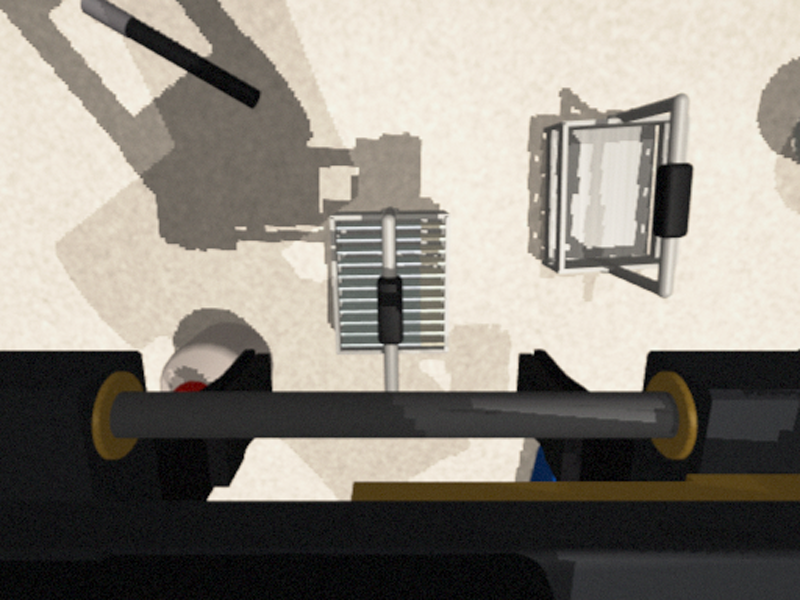

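Sleeve is at (390,310), with the bar vertical in the image. The wash bottle (cap at (190,388)) is near the left finger, so I'll check its clearance.

```bash
python3 - <<'E'
from h import *
p,M,o=now()
s=pt("w7",390,310,.104)[:2];print("sleeve",s,M[:2,:2].T@(s-p[:2]))
for a in((190,388,.09),(262,360,.06)): c=pt("w7",*a)[:2];print(c,M[:2,:2].T@(c-p[:2]))
E
```

```text
sleeve [ 0.43752945 -0.37174837] [-0.00013892 -0.00199976]
[ 0.31991987 -0.43210655] [-0.05269513 -0.12329679]
[ 0.35561421 -0.42313117] [-0.04606773 -0.08709291]
```

Emit:
arm_command(
  delta_rot=[
    [0,0,0],
    [0,0,0],
    [0,0,0],
    [0,0,0],
    [0,0,0],
    [0,0,0],
    [0,0,0],
    [0,0,0],
    [0,0,0],
    [0,0,0],
    [0,0,0],
    [0,0,0],
  ],
  delta_pos=[
    [0,-0.002,0.02],
    [0,-0.002,0.055],
    [0,-0.002,0.09],
    [0,-0.002,0.119],
    [0,-0.002,0.119],
    [0,-0.002,0.119],
    [0,-0.002,0.119],
    [0,-0.002,0.119],
    [0,-0.002,0.119],
    [0,-0.002,0.119],
    [0,-0.002,0.119],
    [0,-0.002,0.119],
  ],
  gripper=[-0.1,-0.1,-0.1,-0.1,-0.1,1,1,1,1,1,1,1],
  grip_force=40,
)

```text
time: 20.8
position: [0.4373, -0.3729, 0.0841]
tool_rot: [0.684, 0.73, -0.0, 0.0]
ft_force: [-1.6, -0.5, 1.6]
grip_width: 0.0148
grip_force: 0.6
```

```bash
python3 m.py
```

```text
[ 0.4373 -0.3729  0.0841] psi 3.7 q6 -55.3 F [-1.6 -0.5  1.6] M [-0.044  0.151  0.045] tq6 0.010 w 0.0148 20.8
```

Emit:
arm_command(
  delta_rot=[
    [0,0,0],
    [0,0,0],
    [0,0,0],
    [0,0,0],
    [0,0,0],
    [0,0,0],
    [0,0,0],
    [0,0,0],
    [0,0,0],
    [0,0,0],
    [0,0,0],
    [0,0,0],
  ],
  delta_pos=[
    [0,0,0],
    [0,0,0],
    [0,0,0],
    [0,0,0],
    [0,0,-0.01],
    [0,0,-0.02],
    [0,0,-0.04],
    [0,0,-0.07],
    [0,0,-0.1],
    [0,0,-0.14],
    [0,0,-0.18],
    [0,0,-0.18],
  ],
  gripper=[1,1,1,1,1,1,1,1,1,1,1,1],
)

```text
time: 21.8
position: [0.4408, -0.3764, 0.2727]
tool_rot: [0.684, 0.73, -0.001, 0.009]
ft_force: [1.1, -0.4, -1.2]
grip_width: 0.0132
grip_force: 39.9
```

```bash
python3 m.py; python3 - <<'E'
from h import *
to((.43,.03,.263),16); to((.428,.20,.263),30.3)
E
```

```text
[ 0.4408 -0.3764  0.2727] psi 3.7 q6 -55.3 F [ 1.1 -0.4 -1.2] M [-0.074 -0.225  0.031] tq6 -0.004 w 0.0132 21.8
psi_now 3.7 q1 -51.6 q6 -55.3
d_pos [0.4064, 0.0155, 0.0039] d_rot [0.5, 0.9, -12.3] rows 9.753029047515172 t 21.8 ft [ 1.1 -0.4 -1.2] [-0.07 -0.23  0.03] w 0.0132 39.9
psi_now 3.7 q1 -51.6 q6 -55.3
d_pos [0.5761, 0.0245, 0.0015] d_rot [0.4, 1.0, -26.6] rows 13.828923307253358 t 21.8 ft [ 1.1 -0.4 -1.2] [-0.07 -0.23  0.03] w 0.0132 39.9
```

Emit:
arm_command(
  delta_rot=[
    [0,0,-1],
    [0,0,-3],
    [0,0,-5],
    [0,0,-7],
    [0,0,-9],
    [0,0,-11],
    [0,0,-13],
    [0,0,-15],
    [0,0,-17],
    [0,0,-19],
    [0,0,-21],
    [0,0,-23],
  ],
  delta_pos=[
    [0.02,0.001,0],
    [0.055,0.002,0],
    [0.09,0.004,0],
    [0.125,0.005,0],
    [0.16,0.007,0],
    [0.195,0.008,0],
    [0.23,0.01,0],
    [0.265,0.011,0],
    [0.3,0.013,0],
    [0.335,0.014,0],
    [0.37,0.016,0],
    [0.4,0.017,0],
  ],
  gripper=[1,1,1,1,1,1,1,1,1,1,1,1],
)

```text
time: 22.8
position: [0.4277, 0.0299, 0.2636]
tool_rot: [0.524, 0.852, 0.0, -0.0]
ft_force: [0.5, -0.0, -2.2]
grip_width: 0.0134
grip_force: 39.9
```

```bash
python3 - <<'E'
from h import *
to((.427,.2008,.262),30.3)
E
```

```text
psi_now 26.8 q1 -11.0 q6 -37.9
d_pos [0.1528, 0.0764, 0.0017] d_rot [0.0, -0.0, -3.5] rows 4.097777335338961 t 22.8 ft [ 0.5 -0.  -2.2] [-0.02 -0.14  0.02] w 0.0134 39.9
```

Emit:
arm_command(
  delta_rot=[
    [0,0,-1],
    [0,0,-2],
    [0,0,-3],
    [0,0,-3.5],
    [0,0,-3.5],
    [0,0,-3.5],
    [0,0,-3.5],
    [0,0,-3.5],
  ],
  delta_pos=[
    [0.03,0.015,0.001],
    [0.06,0.03,0.001],
    [0.09,0.045,0.001],
    [0.12,0.06,0.001],
    [0.14,0.07,0.001],
    [0.153,0.0765,0.001],
    [0.153,0.0765,0.001],
    [0.153,0.0765,0.001],
  ],
  gripper=[1,1,1,1,1,1,1,1],
)

```text
time: 23.47
position: [0.4276, 0.1991, 0.2623]
tool_rot: [0.498, 0.867, -0.0, -0.0]
ft_force: [0.2, -0.8, -3.1]
grip_width: 0.0134
grip_force: 39.9
```

```bash
python3 - <<'E'
from h import *
to((.513,.2513,.2345),30.3)
E
```

```text
psi_now 30.3 q1 11.4 q6 -18.9
d_pos [0.0019, 0.1001, 0.0278] d_rot [-0.0, 0.0, 0.0] rows 2.4915971462356454 t 23.4667 ft [ 0.2 -0.8 -3.1] [-0.03 -0.13 -0.01] w 0.0134 39.9
```

Emit:
arm_command(
  delta_rot=[
    [0,0,0],
    [0,0,0],
    [0,0,0],
    [0,0,0],
    [0,0,0],
    [0,0,0],
    [0,0,0],
    [0,0,0],
    [0,0,0],
    [0,0,0],
  ],
  delta_pos=[
    [0.002,0,0.015],
    [0.002,0.01,0.028],
    [0.002,0.025,0.028],
    [0.002,0.04,0.028],
    [0.002,0.055,0.028],
    [0.002,0.07,0.028],
    [0.002,0.085,0.028],
    [0.002,0.0995,0.028],
    [0.002,0.0995,0.028],
    [0.002,0.0995,0.028],
  ],
  gripper=[1,1,1,1,1,1,1,1,1,1],
)

```text
time: 24.3
position: [0.5131, 0.2492, 0.2341]
tool_rot: [0.499, 0.867, -0.001, -0.0]
ft_force: [-0.4, 0.4, -2.5]
grip_width: 0.0142
grip_force: 39.9
```

```bash
python3 m.py; python3 - <<'E'
from h import *
snap("w8")
a=cv2.imread("pics/w5.png",0);b=cv2.imread("pics/w8.png",0)
for n,(x,y,w,h) in dict(tip=(275,240,105,55),bar=(365,215,60,60),arm=(440,250,80,25)).items():
    r=cv2.matchTemplate(b[y-40:y+h+40,x-40:x+w+40],a[y:y+h,x:x+w],cv2.TM_CCOEFF_NORMED);_,v,_,l=cv2.minMaxLoc(r);print(n,round(v,2),l[0]-40,l[1]-40)
E
```

```text
[0.5131 0.2492 0.2341] psi 30.1 q6 -15.4 F [-0.4  0.4 -2.5] M [-0.    -0.118 -0.018] tq6 0.006 w 0.0142 24.3
[[0.865, 0.486, 0.127, 0.479], [0.502, -0.836, -0.22, 0.31], [-0.0, 0.254, -0.967, 0.398], [0.0, 0.0, 0.0, 1.0]]
tip 0.83 2 17
bar 0.71 0 -1
arm 0.67 18 12
```

Emit:
arm_command(
  delta_rot=[
    [0,0,0],
    [0,0,0],
    [0,0,0],
    [0,0,0],
    [0,0,0],
    [0,0,0],
    [0,0,0],
  ],
  delta_pos=[
    [-0.001,-0.002,0.004],
    [-0.001,-0.002,0.012],
    [-0.001,-0.002,0.02],
    [-0.001,-0.002,0.028],
    [-0.001,-0.002,0.034],
    [-0.001,-0.002,0.0375],
    [-0.001,-0.002,0.0375],
  ],
  gripper=[1,1,1,1,1,1,1],
)

```text
time: 24.93
position: [0.5144, 0.2496, 0.199]
tool_rot: [0.499, 0.867, 0.003, 0.002]
ft_force: [-1.3, 1.0, 9.4]
grip_width: 0.0136
grip_force: 39.9
```

```bash
python3 m.py
```

```text
[0.5144 0.2496 0.199 ] psi 30.2 q6 -15.5 F [-1.3  1.   9.4] M [ 0.267 -0.169 -0.01 ] tq6 0.018 w 0.0136 24.9333
```

Emit:
arm_command(
  delta_rot=[
    [0,0,0],
    [0,0,0],
    [0,0,0],
    [0,0,0],
    [0,0,0],
    [0,0,0],
    [0,0,0],
    [0,0,0],
    [0,0,0],
    [0,0,0],
  ],
  delta_pos=[
    [0,0,0],
    [0,0,0],
    [0,0,0],
    [0,0,0],
    [0,0,-0.01],
    [0,0,-0.03],
    [0,0,-0.06],
    [0,0,-0.1],
    [0,0,-0.1],
    [0,0,-0.1],
  ],
  gripper=[0.15,0.15,0.15,0.15,0.15,0.15,0.15,0.15,0.15,0.15],
)

```text
time: 25.77
position: [0.5135, 0.2491, 0.3003]
tool_rot: [0.499, 0.867, 0.002, 0.002]
ft_force: [-0.1, 0.4, -0.3]
grip_width: 0.037
grip_force: 0.0
```

```bash
python3 - <<'E'
from h import *
snap("w9")
a=cv2.imread("pics/w6.png",0);b=cv2.imread("pics/w9.png",0)
for n,(x,y,w,h) in dict(sleeve=(360,270,50,80),prong=(310,230,90,30),prong2=(310,335,90,60)).items():
    r=cv2.matchTemplate(b[y-40:y+h+40,x-40:x+w+40],a[y:y+h,x:x+w],cv2.TM_CCOEFF_NORMED);_,v,_,l=cv2.minMaxLoc(r);print(n,round(v,2),l[0]-40,l[1]-40)
to((.679,-.034,.33),120)
E
```

```text
[[0.864, 0.485, 0.135, 0.478], [0.503, -0.836, -0.217, 0.309], [0.008, 0.256, -0.967, 0.464], [0.0, 0.0, 0.0, 1.0]]
sleeve 0.96 12 1
prong 0.8 9 -1
prong2 0.85 0 1
psi_now 30.2 q1 14.7 q6 -15.5
d_pos [-0.3283, 0.0022, -0.0317] d_rot [0.1, 0.1, -89.8] rows 7.909686832346223 t 25.8167 ft [-0.6 -0.7 -0.9] [-0.   -0.16 -0.02] w 0.0371 0.0
```

The sleeve sits relative to the prongs as it did for the first rack (within a few pixels). Next is the timer ring, with a close look first.

Emit:
arm_command(
  delta_rot=[
    [0,0,0],
    [0,0,1],
    [0,0,2],
    [0,0,2],
    [0,0,2],
    [0,0,2],
    [0,0,2],
    [0,0,2],
    [0,0,2],
    [0,0,2],
    [0,0,2],
    [0,0,2],
  ],
  delta_pos=[
    [0,0,-0.025],
    [-0.03,0,-0.035],
    [-0.07,0,-0.035],
    [-0.11,0.001,-0.035],
    [-0.15,0.001,-0.035],
    [-0.19,0.002,-0.035],
    [-0.23,0.002,-0.035],
    [-0.27,0.002,-0.035],
    [-0.3,0.002,-0.035],
    [-0.328,0.002,-0.01],
    [-0.328,0.002,0.03],
    [-0.328,0.002,0.05],
  ],
  gripper=[-1,-1,-1,-1,-1,-1,-1,-1,-1,-1,-1,-1],
)

```text
time: 26.82
position: [0.6761, -0.0358, 0.2405]
tool_rot: [0.515, 0.857, -0.002, -0.004]
ft_force: [-1.4, 1.0, -0.8]
grip_width: 0.0872
grip_force: 0.0
```

Emit:
arm_command(
  delta_rot=[
    [0,0,0],
    [0,0,0],
    [0,0,0],
  ],
  delta_pos=[
    [0,0,0],
    [0,0,0],
    [0,0,0],
  ],
  gripper=[-1,-1,-1],
)

```text
time: 27.07
position: [0.6791, -0.0337, 0.2477]
tool_rot: [0.513, 0.858, 0.0, 0.0]
ft_force: [0.4, -0.1, 0.4]
grip_width: 0.0872
grip_force: 0.0
```

```bash
python3 m.py; python3 - <<'E'
from h import *
snap("w10")
E
```

```text
[ 0.6791 -0.0337  0.2477] psi 28.2 q6 -40.5 F [ 0.4 -0.1  0.4] M [ 0.003 -0.15   0.047] tq6 -0.001 w 0.0872 27.0667
[[0.881, 0.457, 0.122, 0.647], [0.473, -0.852, -0.224, 0.028], [0.002, 0.255, -0.967, 0.411], [0.0, 0.0, 0.0, 1.0]]
```

View pics/w10.png

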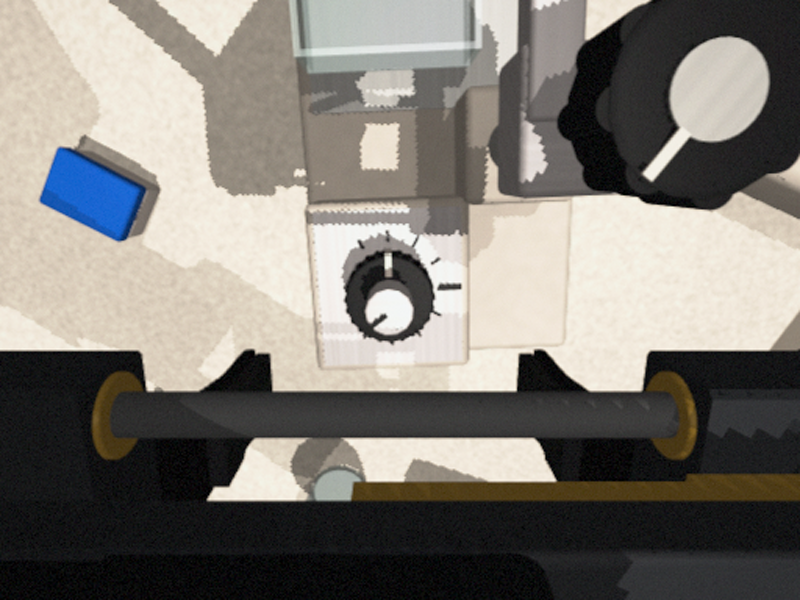

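The ring spans x 345–434 and y 248–343, with its white line at (388,252)–(388,276), pointing along the stainer's +y. The long mark is at (438–462,287), about 90° further clockwise, and the inner knob's line is at (378,320).

```bash
python3 - <<'E'
from h import *
p,M,o=now()
c=pt("w10",390,297,.128)[:2];l=pt("w10",388,252,.131)[:2];m=pt("w10",450,287,.099)[:2];i=pt("w10",390,311,.16)[:2]
print("ring",c,"inner",i,"line",l,"mark",m)
for cc in(c,i,(c+i)/2):
    a=lambda v:np.degrees(np.arctan2(v[1],v[0])); print(np.linalg.norm(l-cc),np.linalg.norm(m-cc),a(l-cc),a(m-cc),"turn",a(l-cc)-a(m-cc))
to((*(c+i)/2,.106),28)
E
```

```text
ring [ 0.67797442 -0.03371207] inner [ 0.67807272 -0.03347511] line [ 0.66414311 -0.01020791] mark [ 0.71236775 -0.01569089]
0.027271787909657026 0.03882865000410933 120.47521526971843 27.65332787458631 turn 92.82188739513212
0.02711819758282093 0.03863194979002227 120.9081301693284 27.40970318474588 turn 93.49842698458252
0.0271947986778583 0.03873021236740562 120.69106146860422 27.53182485531666 turn 93.15923661328756
psi_now 28.2 q1 -12.2 q6 -40.5
d_pos [0.0011, -0.0017, 0.1427] d_rot [0.1, 0.1, 0.2] rows 3.4231169065950695 t 27.1167 ft [ 0.1 -0.4 -0.2] [ 0.01 -0.12  0.01] w 0.0871 0.0
```

Emit:
arm_command(
  delta_rot=[
    [0,0,0],
    [0,0,0],
    [0,0,0],
    [0,0,0],
    [0,0,0],
    [0,0,0],
    [0,0,0],
    [0,0,0],
  ],
  delta_pos=[
    [0.001,-0.0015,0.03],
    [0.001,-0.0015,0.06],
    [0.001,-0.0015,0.09],
    [0.001,-0.0015,0.11],
    [0.001,-0.0015,0.125],
    [0.001,-0.0015,0.135],
    [0.001,-0.0015,0.14],
    [0.001,-0.0015,0.14],
  ],
  gripper=[-1,-1,-1,-1,-1,-1,-1,-1],
)

```text
time: 27.78
position: [0.6772, -0.0335, 0.1074]
tool_rot: [0.513, 0.858, 0.0, 0.0]
ft_force: [-0.5, -0.4, -0.1]
grip_width: 0.0869
grip_force: 0.0
```

```bash
python3 m.py
```

```text
[ 0.6772 -0.0335  0.1074] psi 28.2 q6 -40.5 F [-0.5 -0.4 -0.1] M [ 0.021 -0.114 -0.01 ] tq6 0.001 w 0.0869 27.7833
```

Emit:
arm_command(
  delta_rot=[
    [0,0,0],
    [0,0,0],
    [0,0,0],
    [0,0,0],
    [0,0,0],
    [0,0,0],
    [0,0,0],
    [0,0,0],
  ],
  delta_pos=[
    [0,0,0],
    [0,0,0],
    [0,0,0],
    [0,0,0],
    [0,0,0],
    [0,0,0],
    [0,0,0],
    [0,0,0],
  ],
  gripper=[1,1,1,1,1,1,1,1],
  grip_force=12,
)

```text
time: 28.45
position: [0.6761, -0.0342, 0.1073]
tool_rot: [0.514, 0.858, -0.001, -0.0]
ft_force: [-3.2, -2.2, 3.8]
grip_width: 0.0552
grip_force: 12.0
```

```bash
python3 m.py
```

```text
[ 0.6761 -0.0342  0.1073] psi 28.2 q6 -40.5 F [-3.2 -2.2  3.8] M [-0.377  0.489  0.075] tq6 0.031 w 0.0552 28.45
```

Emit:
arm_command(
  delta_rot=[
    [0,0,3],
    [0,0,7],
    [0,0,11],
    [0,0,15],
    [0,0,19],
    [0,0,23],
    [0,0,27],
    [0,0,30],
    [0,0,30],
    [0,0,30],
  ],
  delta_pos=[
    [0,0,0],
    [0,0,0],
    [0,0,0],
    [0,0,0],
    [0,0,0],
    [0,0,0],
    [0,0,0],
    [0,0,0],
    [0,0,0],
    [0,0,0],
  ],
  gripper=[1,1,1,1,1,1,1,1,1,1],
  grip_force=20,
)

```text
time: 29.28
position: [0.6789, -0.0336, 0.1074]
tool_rot: [0.718, 0.696, 0.002, 0.002]
ft_force: [4.5, 0.8, -0.0]
grip_width: 0.0545
grip_force: 20.0
```

```bash
python3 m.py
```

```text
[ 0.6789 -0.0336  0.1074] psi -1.8 q6 -10.5 F [ 4.5  0.8 -0. ] M [ 0.084 -0.693 -0.088] tq6 0.008 w 0.0545 29.2833
```

Emit:
arm_command(
  delta_rot=[
    [0,0,0],
    [0,0,0],
    [0,0,0],
    [0,0,0],
    [0,0,0],
    [0,0,0],
    [0,0,-6],
    [0,0,-12],
    [0,0,-18],
    [0,0,-24],
    [0,0,-30],
    [0,0,-30],
  ],
  delta_pos=[
    [0,0,0],
    [0,0,0],
    [0,0,0],
    [0,0,0],
    [0,0,0],
    [0,0,0],
    [0,0,0],
    [0,0,0],
    [0,0,0],
    [0,0,0],
    [0,0,0],
    [0,0,0],
  ],
  gripper=[-1,-1,-1,-1,-1,-1,-1,-1,-1,-1,-1,-1],
)

```text
time: 30.28
position: [0.6764, -0.0337, 0.1068]
tool_rot: [0.513, 0.858, -0.0, -0.0]
ft_force: [0.5, 0.5, 0.3]
grip_width: 0.0871
grip_force: 0.0
```

```bash
python3 m.py
```

```text
[ 0.6764 -0.0337  0.1068] psi 28.3 q6 -40.6 F [0.5 0.5 0.3] M [ 0.016 -0.1    0.002] tq6 -0.613 w 0.0871 30.2833
```

Emit:
arm_command(
  delta_rot=[
    [0,0,0],
    [0,0,0],
    [0,0,0],
    [0,0,0],
    [0,0,0],
    [0,0,0],
    [0,0,0],
  ],
  delta_pos=[
    [0,0.001,0],
    [0,0.001,0],
    [0,0.001,0],
    [0,0.001,0],
    [0,0.001,0],
    [0,0.001,0],
    [0,0.001,0],
  ],
  gripper=[1,1,1,1,1,1,1],
)

```text
time: 30.87
position: [0.676, -0.034, 0.1068]
tool_rot: [0.513, 0.858, -0.002, -0.001]
ft_force: [-3.1, -2.8, 2.6]
grip_width: 0.0549
grip_force: 20.0
```

```bash
python3 m.py
```

```text
[ 0.676  -0.034   0.1068] psi 28.2 q6 -40.4 F [-3.1 -2.8  2.6] M [-0.485  0.59  -0.028] tq6 0.035 w 0.0549 30.8667
```

Emit:
arm_command(
  delta_rot=[
    [0,0,3],
    [0,0,7],
    [0,0,11],
    [0,0,15],
    [0,0,19],
    [0,0,23],
    [0,0,27],
    [0,0,30],
    [0,0,30],
    [0,0,30],
  ],
  delta_pos=[
    [0,0,0],
    [0,0,0],
    [0,0,0],
    [0,0,0],
    [0,0,0],
    [0,0,0],
    [0,0,0],
    [0,0,0],
    [0,0,0],
    [0,0,0],
  ],
  gripper=[1,1,1,1,1,1,1,1,1,1],
)

```text
time: 31.7
position: [0.6789, -0.0333, 0.1069]
tool_rot: [0.718, 0.696, 0.001, 0.001]
ft_force: [3.6, -0.0, -3.6]
grip_width: 0.0551
grip_force: 20.0
```

```bash
python3 m.py
```

```text
[ 0.6789 -0.0333  0.1069] psi -1.8 q6 -10.5 F [ 3.6 -0.  -3.6] M [-0.132 -0.508 -0.04 ] tq6 0.003 w 0.0551 31.7
```

Emit:
arm_command(
  delta_rot=[
    [0,0,0],
    [0,0,0],
    [0,0,0],
    [0,0,0],
    [0,0,0],
    [0,0,0],
    [0,0,-6],
    [0,0,-12],
    [0,0,-18],
    [0,0,-24],
    [0,0,-30],
    [0,0,-30],
  ],
  delta_pos=[
    [0,0,0],
    [0,0,0],
    [0,0,0],
    [0,0,0],
    [0,0,0],
    [0,0,0],
    [0,0,-0.04],
    [0,0,-0.08],
    [0,0,-0.12],
    [0,0,-0.14],
    [0,0,-0.14],
    [0,0,-0.14],
  ],
  gripper=[-1,-1,-1,-1,-1,-1,-1,-1,-1,-1,-1,-1],
)

```text
time: 32.7
position: [0.6786, -0.0334, 0.2497]
tool_rot: [0.513, 0.859, 0.001, 0.002]
ft_force: [-0.6, -0.2, -1.1]
grip_width: 0.0875
grip_force: 0.0
```

```bash
python3 m.py; python3 - <<'E'
from h import *
snap("w11")
# bright pixels in ring annulus, projected at ring-top height
f=np.load("pics/w11.npz");g=cv2.cvtColor(f["im"],cv2.COLOR_BGR2GRAY);c=np.array([.678,-.0336])
T=f["T"];f0,cx,cy=f["K"]
for a in range(-180,180,6):
    v=[]
    for r in(.019,.022,.025):
        w=np.array([c[0]+r*np.cos(np.radians(a)),c[1]+r*np.sin(np.radians(a)),.131]);q=T[:3,:3].T@(w-T[:3,3]);v.append(int(g[int(round(f0*q[1]/q[2]+cy)),int(round(f0*q[0]/q[2]+cx))]))
    print(a,v,end="; ")
E
```

```text
[ 0.6786 -0.0334  0.2497] psi 28.3 q6 -40.5 F [-0.6 -0.2 -1.1] M [ 0.01  -0.094 -0.035] tq6 -0.612 w 0.0875 32.7
[[0.88, 0.457, 0.126, 0.646], [0.474, -0.851, -0.224, 0.028], [0.005, 0.257, -0.966, 0.413], [0.0, 0.0, 0.0, 1.0]]
-180 [38, 51, 35]; -174 [39, 48, 41]; -168 [46, 46, 39]; -162 [50, 48, 40]; -156 [48, 48, 45]; -150 [53, 49, 42]; -144 [49, 47, 47]; -138 [52, 50, 42]; -132 [45, 46, 44]; -126 [44, 45, 40]; -120 [46, 48, 52]; -114 [53, 51, 42]; -108 [208, 51, 43]; -102 [186, 41, 43]; -96 [49, 48, 42]; -90 [208, 61, 43]; -84 [234, 141, 46]; -78 [236, 127, 48]; -72 [227, 115, 51]; -66 [228, 130, 48]; -60 [221, 123, 53]; -54 [219, 102, 56]; -48 [222, 93, 47]; -42 [228, 51, 77]; -36 [240, 51, 42]; -30 [204, 51, 42]; -24 [79, 52, 48]; -18 [58, 53, 48]; -12 [57, 61, 115]; -6 [57, 54, 147]; 0 [63, 60, 47]; 6 [61, 59, 94]; 12 [62, 61, 44]; 18 [59, 64, 87]; 24 [60, 56, 115]; 30 [60, 61, 122]; 36 [61, 57, 49]; 42 [59, 63, 159]; 48 [68, 60, 47]; 54 [179, 201, 103]; 60 [244, 245, 237]; 66 [141, 95, 56]; 72 [62, 62, 22]; 78 [58, 59, 34]; 84 [61, 59, 21]; 90 [61, 62, 29]; 96 [62, 58, 9]; 102 [61, 59, 10]; 108 [59, 58, 37]; 114 [55, 57, 20]; 120 [40, 57, 20]; 126 [55, 59, 39]; 132 [24, 54, 26]; 138 [25, 50, 31]; 144 [7, 51, 34]; 150 [27, 47, 36]; 156 [22, 44, 36]; 162 [22, 51, 36]; 168 [25, 41, 37]; 174 [36, 49, 39];
```

The line is now at 60° and the mark is at about 30°, so one more 30° stroke is needed.

Emit:
arm_command(
  delta_rot=[
    [0,0,0],
    [0,0,0],
    [0,0,0],
    [0,0,0],
    [0,0,0],
    [0,0,0],
    [0,0,0],
    [0,0,0],
  ],
  delta_pos=[
    [0.001,-0.001,0.03],
    [0.001,-0.001,0.06],
    [0.001,-0.001,0.09],
    [0.001,-0.001,0.11],
    [0.001,-0.001,0.125],
    [0.001,-0.001,0.135],
    [0.001,-0.001,0.14],
    [0.001,-0.001,0.14],
  ],
  gripper=[-1,-1,-1,-1,-1,-1,-1,-1],
)

```text
time: 33.42
position: [0.6751, -0.0326, 0.105]
tool_rot: [0.514, 0.858, -0.001, -0.002]
ft_force: [0.2, 0.4, 1.2]
grip_width: 0.087
grip_force: 0.0
```

Emit:
arm_command(
  delta_rot=[
    [0,0,0],
    [0,0,0],
    [0,0,0],
    [0,0,0],
    [0,0,0],
    [0,0,0],
    [0,0,0],
  ],
  delta_pos=[
    [0,0,0],
    [0,0,0],
    [0,0,0],
    [0,0,0],
    [0,0,0],
    [0,0,0],
    [0,0,0],
  ],
  gripper=[1,1,1,1,1,1,1],
)

```text
time: 34.0
position: [0.6756, -0.0334, 0.1075]
tool_rot: [0.513, 0.858, -0.001, -0.0]
ft_force: [-3.2, -1.6, 3.7]
grip_width: 0.0546
grip_force: 20.0
```

```bash
python3 m.py
```

```text
[ 0.6756 -0.0334  0.1075] psi 28.2 q6 -40.4 F [-3.2 -1.6  3.7] M [-0.263  0.438 -0.016] tq6 0.039 w 0.0546 34.0
```

Emit:
arm_command(
  delta_rot=[
    [0,0,3],
    [0,0,7],
    [0,0,11],
    [0,0,15],
    [0,0,19],
    [0,0,23],
    [0,0,27],
    [0,0,31],
    [0,0,31],
    [0,0,31],
  ],
  delta_pos=[
    [0,0,0],
    [0,0,0],
    [0,0,0],
    [0,0,0],
    [0,0,0],
    [0,0,0],
    [0,0,0],
    [0,0,0],
    [0,0,0],
    [0,0,0],
  ],
  gripper=[1,1,1,1,1,1,1,1,1,1],
)

```text
time: 34.83
position: [0.679, -0.0326, 0.1076]
tool_rot: [0.724, 0.69, 0.002, 0.002]
ft_force: [5.4, 1.0, -1.2]
grip_width: 0.0543
grip_force: 20.0
```

```bash
python3 m.py
```

```text
[ 0.679  -0.0326  0.1076] psi -2.7 q6 -9.5 F [ 5.4  1.  -1.2] M [ 0.211 -0.829  0.009] tq6 0.023 w 0.0543 34.8333
```

Emit:
arm_command(
  delta_rot=[
    [0,0,0],
    [0,0,0],
    [0,0,0],
    [0,0,0],
    [0,0,0],
    [0,0,0],
    [0,0,-6],
    [0,0,-12],
    [0,0,-18],
    [0,0,-24],
    [0,0,-31],
    [0,0,-31],
  ],
  delta_pos=[
    [0,0,0],
    [0,0,0],
    [0,0,0],
    [0,0,0],
    [0,0,0],
    [0,0,0],
    [0,0,-0.04],
    [0,0,-0.08],
    [0,0,-0.12],
    [0,0,-0.14],
    [0,0,-0.14],
    [0,0,-0.14],
  ],
  gripper=[-1,-1,-1,-1,-1,-1,-1,-1,-1,-1,-1,-1],
)

```text
time: 35.83
position: [0.6771, -0.0331, 0.2495]
tool_rot: [0.513, 0.859, 0.001, 0.002]
ft_force: [0.1, 0.3, -0.6]
grip_width: 0.0871
grip_force: 0.0
```

```bash
python3 m.py; python3 - <<'E'
from h import *
from rig import viewer
snap("w12")
w=cv2.imread("pics/w12.png")[180:390,280:500];w=cv2.resize(w,(420,400))
s=viewer.camera("scene")["pixels"][150:325,160:490];s=cv2.resize(s,(380,202)) if 0 else s
t=viewer.camera("top")["pixels"][110:260,80:360]
o=np.zeros((600,800,3),np.uint8);o[:400,:420]=w
# enlarged hooks from scene
h=cv2.resize(viewer.camera("scene")["pixels"][180:270,310:470],(380,214),interpolation=cv2.INTER_CUBIC);o[:214,420:]=h
o[214:400,420:]=cv2.resize(t,(380,186),interpolation=cv2.INTER_CUBIC)
o[400:,:380]=cv2.resize(s,(380,200));o[400:,390:]=cv2.resize(t[40:160-10,10:190],(410,200))
cv2.imwrite("pics/fin.png",o)
E
```

```text
[ 0.6771 -0.0331  0.2495] psi 28.3 q6 -40.5 F [ 0.1  0.3 -0.6] M [ 0.077 -0.113  0.025] tq6 -0.705 w 0.0871 35.8333
[[0.88, 0.458, 0.125, 0.644], [0.475, -0.851, -0.224, 0.029], [0.004, 0.257, -0.966, 0.413], [0.0, 0.0, 0.0, 1.0]]
```

View pics/fin.png

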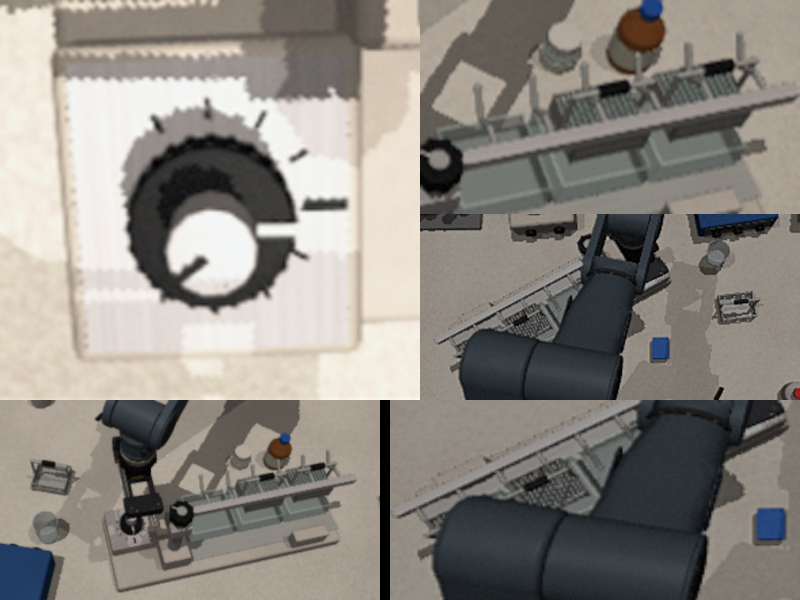

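Both racks hang on hanger2 and hanger1, the empty rack hasn't moved, and the inner knob's line is unchanged. The ring line is at (275,230) and the mark at (325,205), which differ partly because the ring top is higher than the panel. I'll measure the angle.

```bash
python3 - <<'E'
from h import *
for n in("w10","w11","w12"):
    f=np.load(f"pics/{n}.npz");g=cv2.cvtColor(f["im"],cv2.COLOR_BGR2GRAY).astype(np.float32);T=f["T"];f0,cx,cy=f["K"]
    def samp(r,a,z):
        a=np.radians(a);w=np.stack([.678+r*np.cos(a),-.0336+r*np.sin(a),0*a+z],1);q=(w-T[:3,3])@T[:3,:3]
        return cv2.remap(g,(f0*q[:,0]/q[:,2]+cx).astype(np.float32)[None],(f0*q[:,1]/q[:,2]+cy).astype(np.float32)[None],1)[0]
    a=np.arange(0,150,1.)
    v=sum(samp(r,a,.131) for r in(.02,.022,.024))/3; w=np.clip(v-120,0,None); m=np.arange(10,50,.5);d=np.clip(150-sum(samp(r,m,.099) for r in(.039,.041,.043))/3,0,None)
    print(n,"line",(a*w).sum()/w.sum(),"mark",(m*d).sum()/max(d.sum(),1e-6),d.max())
E
```

```text
w10 line 121.57799694213541 mark 28.160315095654504 89.43034
w11 line 58.940532658476734 mark 28.480045511160682 88.558914
w12 line 26.635976679222882 mark 28.626426573751502 89.52278
```

Emit:
arm_command(
  delta_rot=[
    [0,0,0],
    [0,0,0],
    [0,0,0],
    [0,0,0],
    [0,0,0],
    [0,0,0],
  ],
  delta_pos=[
    [0,0,-0.04],
    [0,0,-0.08],
    [0,0,-0.1],
    [0,0,-0.1],
    [0,0,-0.1],
    [0,0,-0.1],
  ],
  gripper=[-1,-1,-1,-1,-1,-1],
)

```text
time: 36.53
position: [0.6752, -0.0327, 0.3446]
tool_rot: [0.514, 0.858, -0.001, -0.002]
ft_force: [-0.6, 0.4, -0.5]
grip_width: 0.0873
grip_force: 0.0
```

```bash
python3 m.py; python3 -c "
from rig import robot
print(robot.hand_in())"
```

```text
[ 0.6752 -0.0327  0.3446] psi 28.1 q6 -40.4 F [-0.6  0.4 -0.5] M [-0.004 -0.166 -0.065] tq6 0.006 w 0.0873 36.5333
the job is handed in; nothing more can be done
None
```

The job is handed in (no verdict came back): clamp tightened to one or two clicks judging by torque, both slide racks hung on the middle and free-end hooks, ring line within about 4° of the long mark, and empty rack, bystanders and inner knob undisturbed as far as the final pictures show.

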